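Refit a gas hob after cleaning: caps, D-stem knob, spark-test press

ROBOT

A 7-joint arm with a two-finger parallel gripper is mounted at the origin on a cart in front of the work surface, level with it; the furniture and walls round the work are solid. World frame = base frame: x ahead of the robot, y to its left, z up, the work surface at z = 0. Lengths are in m, angles in rad, forces in N, time in s.
With the tool pointing down it reaches from about 0.425 to 0.925 m from the base axis. Payload 6.8 kg.
Tool frame: the origin (TCP) lies at the very end of the fingers, on their centre line; the grasp point (between the pads) lies 19 mm behind it; z points along the fingers, y is the direction in which the jaws open and shut (so a half turn about z gives the same grasp; the last joint's range is limited). The gripper opens to 85 mm and grips with 20 to 120 N. Pads are 22 mm wide; open, the fingers measure 114 mm over their backs; the gripper's body (76 mm by 85 mm) begins 54 mm behind the grasp point. The pads swing forward as they close: fully open they stand 13 mm farther back than shut.
Start: joints at [1.034, 0.477, 0.022, 1.555, -0.011, 1.109, -0.083], TCP at [0.281, -0.614, 0.202] pointing down, gripper open.
Joint ranges: [-2.96, 2.96], [-0.34, 2.1], [-1.41, 1.46], [0.24, 2.44], [-1.37, 4.51], [0.17, 1.92], [-2.96, 2.96]. Speed limits (rad/s): [2.39, 2.39, 3.14, 3.14, 3.14, 3.14, 3.14].

INTERFACE

Orientations are given as a rotation vector (axis times angle).
In Python, from bench import monitor, viewer, job gives the robot as it stands. The module is installed in compiled form; this text tells all that it offers.
- The arm moves only by the tool drive_tool, never from a script. Its argument "commands" is a list of rows, each an object with "linear": the shift along the tool's x, y, z in m, a list of three; "dr": the turn, a rotation vector about the tool's x, y, z in degrees, a list of three; "jaw": the closure, from 0 (fully open) to 1 (shut). A call has 1 to 8 rows; each row shifts and turns the pose as measured when the row begins, along the tool's axes as they then stand; what a row does not reach is not made up. A row lasts 1/8 s, in which the tool goes at most 62.5 mm and 10.7 degrees, less where a joint would pass 70% of its speed; a pose out of reach is approached as far as the arm can. A call is refused whole if a number of a shift passes 0.0625 or a number of a turn 10.7, either way. A call with a gripper value outside its range is refused whole. The fingers move at their own pace and stop on an object; "force" is the grip in N (left out, the last holds). Time passes only in rows, so rows that do not move let the fingers close. It gives the time, the measured TCP pose, the force and the opening at its end, in the units of the state.
- monitor.get_obs(): the state, without advancing time (a new reading comes with each control period).
- viewer.grab_frame(name): name is "scene" or "top" or "wrist"; returns the picture (420x560x3 uint8, red, green, blue); there is no depth.
- viewer.calibration(name): a dict with "K" (3x3 intrinsics, pixels), "k1" (the pictures are not rectified: a ray, as slopes to the right and down, at radius r is drawn at 1 + k1 r^2 times it, then the intrinsics apply), "R" (3x3) and "t" (3): a world point X has camera coordinates R X + t. Camera axes: x right, y down, z forward; pixel columns grow to the right and rows downward; lengths in m; the calibration is good to about 2 mm. A picture is of the moment at which its call begins: read the wrist's pose just before it. calibration takes no time and is no camera call; for the wrist camera it gives the pose at the moment of the call.
- job.hand_in(): hands the job in, once; it reports no verdict.
The state is a dict: "clock": time; "joints": joint angles; "qvel": joint speeds; "tau": joint torques, N m; "tcp_pos": TCP position; "orientation": TCP orientation; "contact_force": force on the tool from outside, world axes, zero at the start; "moment": the same for the moment, N m; "grip_width": finger opening in m.
Only numpy, scipy, OpenCV 4.12 (cv2) and the standard library are available. Lean on these libraries where they do the work, as an engineer would, in place of code of your own. Each camera call takes 0.05 s, during which the arm holds its last target.

TASK

The two-burner gas hob has just been cleaned: put each of the two loose burner caps back on the burner of its size so that it sits down flat in it, and let go. Then turn the loose control knob so that its white pointer faces the white off dot in front of the bare brass D-stem, push it fully home on the stem, press it all the way down against the valve spring, and finish there, still holding the knob pressed down with the gripper (the spark test, gas shut off). Do not knock over or shift the salt mill, the spice jar or the garlic.

Things in the scene. Friction and masses are not known exactly. Their poses are not given: they have to be found in the camera images.
- hob: Two-burner gas hob, steel top 50 mm above the origin, 336 mm (y) by 186 mm (x), fixed; origin under its centre, z up, x away from the robot. Aluminium crowns at y = +105 mm (large, 56 mm across, well 41 mm) and y = -105 mm (small, 38 mm, well 27 mm), wells 14 mm deep. Between them the bare brass stem (x = -28 mm) and, 70 mm behind it, a stem whose knob is on (fixed, top at 86 mm).
- large_seat (a point): Where the origin of the large cap comes to lie when it sits in the large burner: on the crown's axis, 6 mm below its top rim (60 mm above the worktop).
- small_seat (a point): Where the origin of the small cap comes to lie when it sits in the small burner: on the crown's axis, 6 mm below its top rim (60 mm above the worktop).
- cap_large: Loose black burner cap: disc 62 mm across, from 6 to 11.5 mm above the origin at its edge, low dome to 15 mm; under it a round boss 36 mm across, 6 mm high, on which it stands. Origin at the centre of the boss's underside. About 0.13 kg. The boss drops into the large crown's 41 mm well, the disc rests on the rim and overhangs it by 3 mm. Gripped across the disc's edge.
- cap_small: Loose black enamelled burner cap of the same form: disc 44 mm across, from 6 to 11.5 mm above the origin at its edge, dome to 15 mm, boss 22 mm across and 6 mm high. Origin at the centre of the boss's underside. About 0.06 kg. Belongs in the small burner's 27 mm well; overhangs the crown by 3 mm.
- knob: Loose black knob, 90 g, standing on its skirt (42 mm across, 8.5 mm high); origin at the centre of its underside, z up. On the skirt a wing grip 20 mm wide (y), 40 mm long (x), up to 30 mm. White pointer on the wing's -x end. In the underside a D bore 14.5 mm deep, 0.7 mm wider all round than the stem, flat towards -x: slides on freely only with knob and hob axes parallel, to about 15 degrees.
- knob_pointer (a point): The pointer's end of the knob's wing: 20 mm from the knob's axis towards its -x, 20 mm above its underside.
- stem_seat (a point): Point on the bare stem's axis, moving with it: where the knob's origin lies when the knob is fully home; 56 mm above the worktop (6 mm above the top plate) with the stem up. The stem is 12 mm thick, with a flat 0.5 mm from its axis on the hob's -x side; its tip, chamfered by 1.5 mm, stands 14 mm above this point. A knob that is home has the hob's axes.
- off_dot (a point): White off dot, 8 mm across, on the hob's top plate, 32 mm from the bare stem's axis towards the hob's -x; the knob's pointer faces it when the knob fits.
- stem (a joint): How far the bare stem is pressed down, m: 0 up, 0.005 against its stop. A spring pushes it up with 4 N at the start of travel and 6.5 N at the stop.
- mill: Bystander: small glass salt mill with grey top, 44 mm across, 90 mm high, standing behind the hob on the left; origin under its centre.
- spice_jar: Bystander: glass spice jar with yellow lid, 45 mm across, 100 mm high, behind the hob on the left; origin under its centre.
- garlic: Bystander: garlic bulb, 50 mm across, 51 mm high, on the worktop between the cooker and the sink; origin under its centre.
- multicooker: Obstacle: big black and steel electric cooker standing fixed right behind the hob; about 330 mm across, 254 mm high, origin under its centre, its handle reaching 170 mm towards the robot. Keep the gripper and wrist in front of it when crossing the worktop. To the right, the white sink's rim stands 9 mm above the worktop, from y = -225 mm on and from x = 410 mm back.

How it is judged:
By the outcome, as a careful person would: the job done as asked, in the order asked, and still so for the second after the job is handed in, while the arm keeps its last pose, push and grip.
It also fails if it takes over 69 s, if anything falls off the work surface, if the arm or the gripper's body presses on something with over 40 N, if the wrist force passes 120 N, or if a joint passes its speed limit or range.

## Working session

There is one attempt and no reset: what is moved stays moved. The work goes in short steps, Python scripts to look and compute and a tool call to move; the robot and the scene stay as the last step left them, time stands still between calls to the robot, and variables do not carry over. Pictures are saved under pics/ and viewed, and the job is handed in when it is done.

Besides the shell and the picture viewer there is one more tool, called by a JSON object that holds its "fn" and its "kwargs", one argument or row to a line. drive_tool: Moves the arm, as the interface text tells. Its arguments: {"type":"object","properties":{"commands":{"type":"array"},"force":{"type":"number"}},"required":["commands"]}

```bash
mkdir -p pics; python3 - <<'E'
from bench import monitor, viewer, job
import cv2
print(monitor.get_obs())
for n in ["scene","top","wrist"]:
    c=viewer.calibration(n); print(n,c)
    cv2.imwrite(f"pics/{n}0.png",viewer.grab_frame(n)[:,:,::-1])
E
```

```text
{'clock': 0.0, 'joints': array([ 1.03390808,  0.47781811,  0.02234813,  1.55648441, -0.01147998,
        1.1092668 , -0.08311109]), 'qvel': array([-0.00146315, -0.00098344, -0.00069991, -0.00014711,  0.00126371,
        0.00300203,  0.00095038]), 'tau': array([ 2.27260530e-04, -5.96461308e+01,  1.60800051e+00, -2.81203580e+01,
        1.24869586e-02,  9.36207158e-03, -2.50470765e-05]), 'tcp_pos': array([ 0.28034301, -0.61331013,  0.20059994]), 'orientation': array([-3.06793862e+00, -6.68033275e-01,  8.60520179e-04]), 'contact_force': array([ 0.36668512, -0.22990759,  0.43865575]), 'moment': array([-0.03825194, -0.00890457,  0.00058467]), 'grip_width': 0.085257111031274}
scene {'K': array([[410.28686878,   0.        , 279.07247044],
       [  0.        , 410.28686878, 205.44596621],
       [  0.        ,   0.        ,   1.        ]]), 'k1': 0.022863314428203406, 'R': array([[-0.48401528, -0.87502887,  0.00732653],
       [-0.38801017,  0.20710517, -0.89808438],
       [ 0.7843324 , -0.43752933, -0.43976217]]), 't': array([0.26774624, 0.2755991 , 0.64290875])}
top {'K': array([[528.23167512,   0.        , 274.34860536],
       [  0.        , 528.23167512, 207.75398849],
       [  0.        ,   0.        ,   1.        ]]), 'k1': 0.042665196425702996, 'R': array([[ 0.00163769, -0.99989089,  0.01468068],
       [-0.99028733, -0.00366262, -0.13898776],
       [ 0.13902636, -0.01431048, -0.99018528]]), 't': array([0.01326245, 0.54564101, 1.22942156])}
wrist {'K': array([[301.37892701,   0.        , 279.06733086],
       [  0.        , 301.37892701, 209.50374905],
       [  0.        ,   0.        ,   1.        ]]), 'k1': -0.038628895272999154, 'R': array([[ 0.41697539, -0.90891671, -0.00139163],
       [-0.86522907, -0.39740126,  0.30569738],
       [-0.27840649, -0.1262642 , -0.95212771]]), 't': array([-0.67501445, -0.04123389,  0.38065345])}
```

View pics/scene0.png

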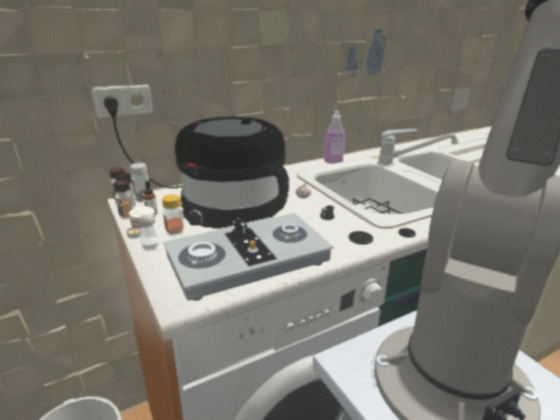

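View pics/top0.png

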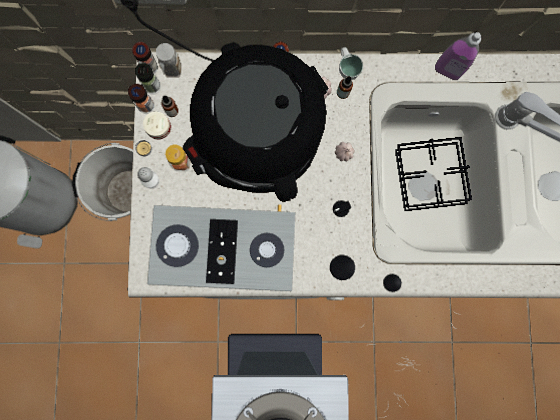

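View pics/wrist0.png

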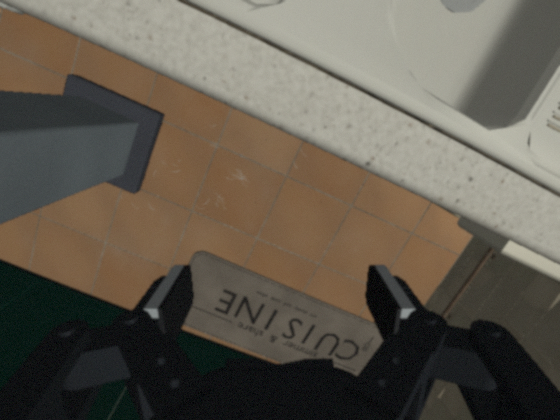

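```bash
python3 - <<'E'
import cv2
im=cv2.imread("pics/top0.png")
# crops enlarged
c=im[60:300,60:300]; cv2.imwrite("pics/topA.png",cv2.resize(c,None,fx=2.5,fy=2.5,interpolation=cv2.INTER_CUBIC))
c=im[60:300,250:490]; cv2.imwrite("pics/topB.png",cv2.resize(c,None,fx=2.5,fy=2.5,interpolation=cv2.INTER_CUBIC))
E
python3 - <<'E'
import cv2
im=cv2.imread("pics/top0.png")
c=im[190:300,310:410]; cv2.imwrite("pics/topB.png",cv2.resize(c,None,fx=5.5,fy=5.5,interpolation=cv2.INTER_CUBIC))
c=im[195:300,140:300]; cv2.imwrite("pics/topA.png",cv2.resize(c,None,fx=5,fy=5,interpolation=cv2.INTER_CUBIC))
E
```

```text
(no output)
```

View pics/topA.png

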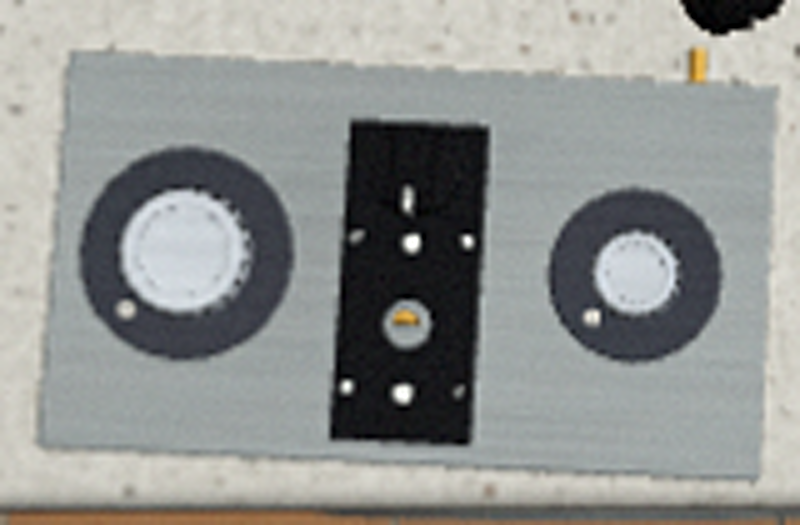

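View pics/topB.png

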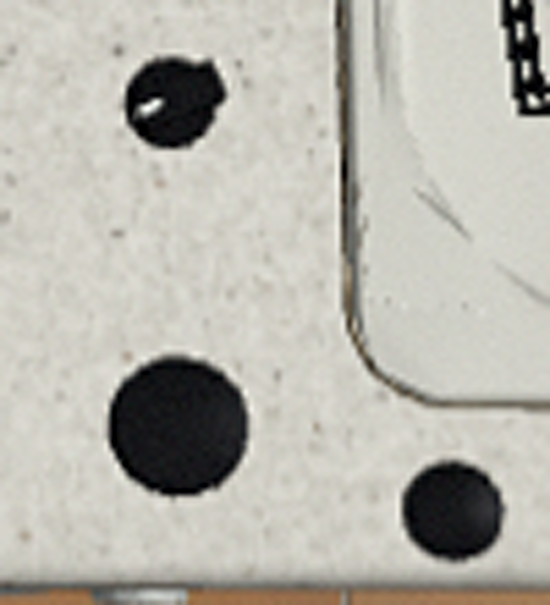

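```bash
cat > h.py <<'E'
import numpy as np, cv2
from scipy.spatial.transform import Rotation as Ro
from scipy.optimize import least_squares
def ray(c,px):
    px=np.asarray(px,float).reshape(-1,1,2)
    n=cv2.undistortPoints(px,c["K"],np.array([c["k1"],0,0,0.])).reshape(-1,2)
    d=np.c_[n,np.ones(len(n))]@c["R"]
    o=-c["R"].T@c["t"]
    return o,d
def onz(c,px,z):
    o,d=ray(c,px); z=np.broadcast_to(z,len(d))
    return o+d*((z-o[2])/d[:,2])[:,None]
def proj(c,X):
    X=np.asarray(X,float).reshape(-1,3)
    return cv2.projectPoints(X,cv2.Rodrigues(c["R"])[0],c["t"],c["K"],np.array([c["k1"],0,0,0.]))[0].reshape(-1,2)
def hobfit(c,pts,px):
    # planar pose x,y,th from hob points
    pts=np.asarray(pts,float);px=np.asarray(px,float)
    def W(p):
        R=Ro.from_euler('z',p[2]).as_matrix(); return pts@R.T+[p[0],p[1],0]
    r=least_squares(lambda p:(proj(c,W(p))-px).ravel(),[0.6,0.2,0])
    return r.x,r.fun.reshape(-1,2)
E
python3 - <<'E'
from h import *
from bench import viewer
c=viewer.calibration("top")
A=lambda u:np.array(u)/5+[140,195]-0.4
B=lambda u:np.array(u)/5.5+[310,190]-0.4
pts=[[.093,.168,.05],[.093,-.168,.05],[-.093,-.168,.05],[-.093,.168,.05],[0,.105,.066],[0,-.105,.066],[-.06,0,.05],[-.028,0,.07]]
px=A([[70,50],[777,87],[757,478],[40,445],[182,250],[637,272],[402,393],[405,322]])
p,e=hobfit(c,pts,px); print(p,np.degrees(p[2]),"\n",e)
print("caps",onz(c,B([[178,425],[453,510]]),0.0115))
print("knob skirt",onz(c,B([[165,105]]),0.0085),"ptr",onz(c,B([[137,112],[162,100]]),[0.02,.03]))
print("garlic",onz(c,[[344,152]],.03),"cooker handle",onz(c,[[287,188]],.1))
E
```

```text
[ 0.4499288   0.13754306 -0.04740838] -2.716300302908877 
 [[-0.1758261  -0.16362663]
 [ 0.20710402 -0.39341194]
 [ 0.74578792  0.6556881 ]
 [-0.81495814  0.2716072 ]
 [ 0.02445223 -0.05656485]
 [-0.28185959  0.02365103]
 [ 0.38454803 -0.2230811 ]
 [-0.07274216 -0.17598865]]
caps [[ 0.4058325  -0.14912639  0.0115    ]
 [ 0.3693935  -0.26865565  0.0115    ]]
knob skirt [[ 0.54801447 -0.14612493  0.0085    ]] ptr [[ 0.54324048 -0.13206817  0.02      ]
 [ 0.54723877 -0.14184423  0.03      ]]
garlic [[ 0.68545659 -0.15603592  0.03      ]] cooker handle [[ 0.58275739 -0.0133328   0.1       ]]
```

{"fn": "drive_tool", "kwargs": {
  "commands": [
    {"linear": [0.037, -0.046, 0.005], "dr": [0, 0, 0], "jaw": 0},
    {"linear": [0.037, -0.046, 0.005], "dr": [0, 0, 0], "jaw": 0},
    {"linear": [0.037, -0.046, 0.005], "dr": [0, 0, 0], "jaw": 0},
    {"linear": [0.037, -0.046, 0.005], "dr": [0, 0, 0], "jaw": 0},
    {"linear": [0.037, -0.046, 0.005], "dr": [0, 0, 0], "jaw": 0},
    {"linear": [0.037, -0.046, 0.005], "dr": [0, 0, 9.1], "jaw": 0},
    {"linear": [0, 0, 0], "dr": [0, 0, 9.1], "jaw": 0},
    {"linear": [0, 0, 0], "dr": [0, 0, 9.1], "jaw": 0}
  ],
  "force": 40
}}

```text
clock: 1.15
tcp_pos: [0.3686, -0.2613, 0.1682]
orientation: [-3.14, 0.084, 0.003]
contact_force: [-0.5, -0.3, 0.4]
grip_width: 0.0854
```

```bash
cat >> h.py <<'E'
def go(target=None,yaw=None):
    from bench import monitor
    o=monitor.get_obs(); R=Ro.from_rotvec(o["orientation"]).as_matrix()
    y=np.degrees(np.arctan2(R[1,0],R[0,0]))
    print("t",round(o["clock"],2),"tcp",o["tcp_pos"].round(4),"yaw",y.round(2),"zax",R[:,2].round(4),"w",round(o["grip_width"],4),"F",o["contact_force"].round(1),"q",o["joints"].round(2))
    if target is not None: print("tool delta mm",(R.T@(np.asarray(target)-o["tcp_pos"])*1000).round(1))
    if yaw is not None:
        T=Ro.from_euler('z',yaw,degrees=True).as_matrix()@np.diag([1,-1,-1.])
        print("dr deg",np.degrees(Ro.from_matrix(R.T@T).as_rotvec()).round(2))
    return o
def snap(name,f):
    from bench import viewer
    c=viewer.calibration(name); im=viewer.grab_frame(name)[:,:,::-1]
    cv2.imwrite("pics/"+f,im); np.save("pics/"+f[:-4]+".npy",c,allow_pickle=True); return c,im
E
python3 - <<'E'
from h import *
go([0.3694,-.2687,0.1],-2.7); snap("wrist","w1.png")
E
```

```text
t 1.15 tcp [ 0.3686 -0.2613  0.1682] yaw -3.07 zax [-0.0021  0.001  -1.    ] w 0.0854 F [-0.5 -0.3  0.4] q [ 0.56  0.15 -0.09  2.1   0.02  0.89 -1.17]
tool delta mm [ 1.4  7.4 68.2]
dr deg [-0.05  0.13 -0.37]
```

View pics/w1.png

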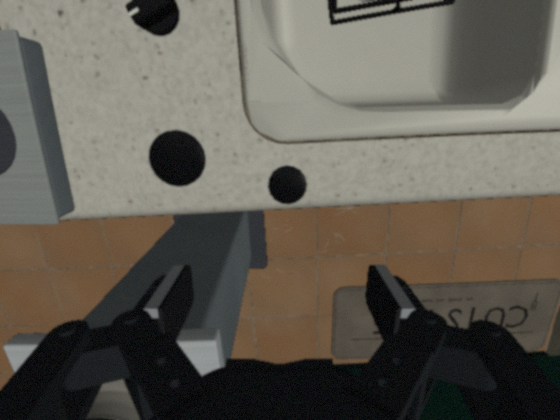

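```bash
python3 - <<'E'
from h import *
c=np.load("pics/w1.npy",allow_pickle=True).item()
im=cv2.imread("pics/w1.png")
print(onz(c,[[287.5,184.5],[177,158]],0.0115),onz(c,[[160,14]],.0085))
cv2.imwrite("pics/w1c.png",cv2.resize(im[0:220,90:330],None,fx=3,fy=2.7))
# dark blob centroid
g=cv2.cvtColor(im,cv2.COLOR_BGR2GRAY)
n,l,s,ce=cv2.connectedComponentsWithStats((g<60).astype(np.uint8))
for i in range(n):
  if 300<s[i][4]<6000: print(s[i],ce[i],onz(c,[s[i][:2]+s[i][2:4]/2-.5],.0115))
t=np.array(cv2.imread("pics/top0.png"));g=cv2.cvtColor(t,cv2.COLOR_BGR2GRAY)
from bench import viewer
c=viewer.calibration("top")
n,l,s,ce=cv2.connectedComponentsWithStats((g<60).astype(np.uint8))
for i in range(n):
  if 150<s[i][4]<1500: print(s[i],ce[i],onz(c,[s[i][:2]+s[i][2:4]/2-.5],.0115))
E
```

```text
[[ 0.36957933 -0.27161621  0.0115    ]
 [ 0.40575939 -0.15201765  0.0115    ]] [[ 0.54658841 -0.15474146  0.0085    ]]
[ 127    0   52   35 1357] [155.43994105  14.97862933] [[ 0.54362457 -0.1479864   0.0115    ]]
[328   0 127  24 839] [377.4135876    8.52085816] [[ 0.53599827 -0.37929033  0.0115    ]]
[  0 111  15  63 664] [  5.61596386 143.77409639] [[0.43510351 0.03689079 0.0115    ]]
[ 150  131   55   55 2344] [176.7197099  157.74658703] [[ 0.40575939 -0.15201765  0.0115    ]]
[ 269  166   37   37 1056] [286.86079545 184.54545455] [[ 0.37018146 -0.2710821   0.0115    ]]
[248 211  19  57 871] [256.97588978 239.58897819] [[ 0.30524154 -0.23251372  0.0115    ]]
[435  50  35  30 369] [448.8102981   64.67750678] [[ 0.91835121 -0.43625505  0.0115    ]]
[274  94  15  15 167] [281.49700599 101.48502994] [[ 0.82078135 -0.00197003  0.0115    ]]
[  0 101  25  31 255] [  9.29411765 116.65490196] [[0.77519096 0.66108149 0.0115    ]]
[ 396  137   76   74 1336] [435.38098802 171.10479042] [[ 0.63634587 -0.37925809  0.0115    ]]
[  0 199  77  36 215] [ 36.82325581 225.55813953] [[0.52595133 0.58353886 0.0115    ]]
[333 201  18  16 206] [341.21359223 208.02912621] [[ 0.54808722 -0.15037692  0.0115    ]]
[330 255  25  25 483] [341.85507246 267.11387164] [[ 0.40552768 -0.14920891  0.0115    ]]
[384 274  17  18 237] [391.94092827 282.4978903 ] [[ 0.3689835  -0.26872984  0.0115    ]]
```

{"fn": "drive_tool", "kwargs": {
  "commands": [
    {"linear": [0.0005, 0.0045, 0.05], "dr": [0, 0, -0.4], "jaw": 0},
    {"linear": [0.0005, 0.0045, 0.05], "dr": [0, 0.1, 0], "jaw": 0},
    {"linear": [0.0005, 0, 0.045], "dr": [0, 0, 0], "jaw": 0}
  ]
}}

```text
clock: 1.58
tcp_pos: [0.3741, -0.2729, 0.0234]
orientation: [3.136, -0.071, 0.016]
contact_force: [-0.3, 0.3, 0.1]
grip_width: 0.0857
```

```bash
python3 - <<'E'
from h import *
go([0.3695,-.270,0.001],-2.7); snap("wrist","w2.png")
E
```

```text
t 1.57 tcp [ 0.3741 -0.2729  0.0234] yaw -2.6 zax [ 0.0098 -0.0046 -0.9999] w 0.0857 F [-0.3  0.3  0.1] q [ 0.56  0.4  -0.08  2.19  0.06  0.53 -1.18]
tool delta mm [-5.  -2.8 22.4]
dr deg [ 0.24 -0.58  0.09]
```

View pics/w2.png

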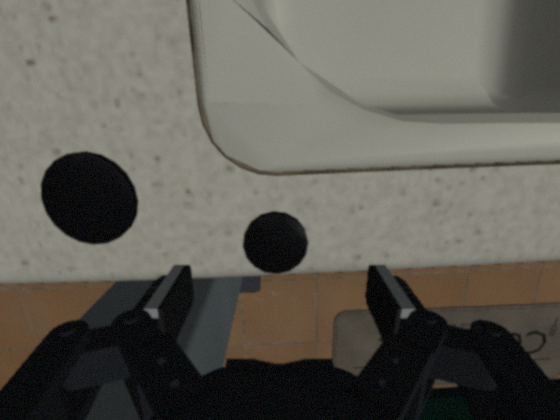

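{"fn": "drive_tool", "kwargs": {
  "commands": [
    {"linear": [-0.005, -0.0025, 0.016], "dr": [0.2, -0.6, 0], "jaw": 0},
    {"linear": [0, 0, 0.005], "dr": [0, 0, 0], "jaw": 0},
    {"linear": [0, 0, 0], "dr": [0, 0, 0], "jaw": 0}
  ]
}}

```text
clock: 2.0
tcp_pos: [0.3655, -0.268, -0.0026]
orientation: [-3.136, 0.064, 0.016]
contact_force: [0.1, -0.4, 0.6]
grip_width: 0.0853
```

```bash
python3 - <<'E'
from h import *
go([0.3695,-.270,0.001],-2.7); c,im=snap("wrist","w3.png")
g=cv2.cvtColor(im,cv2.COLOR_BGR2GRAY)
n,l,s,ce=cv2.connectedComponentsWithStats((g<60).astype(np.uint8))
for i in range(n):
  if 500<s[i][4]<9000: print(s[i],ce[i],onz(c,[s[i][:2]+s[i][2:4]/2-.5],.0115))
E
```

```text
t 2.0 tcp [ 0.3655 -0.268  -0.0026] yaw -2.34 zax [-0.0099  0.0051 -0.9999] w 0.0853 F [ 0.1 -0.4  0.6] q [ 0.56  0.45 -0.08  2.21  0.07  0.49 -1.18]
tool delta mm [ 4.   1.8 -3.6]
dr deg [-0.27  0.58  0.36]
[ 246  211   74   72 4082] [282.10044096 246.63743263] [[ 0.37037572 -0.27115548  0.0115    ]]
```

View pics/w3.png

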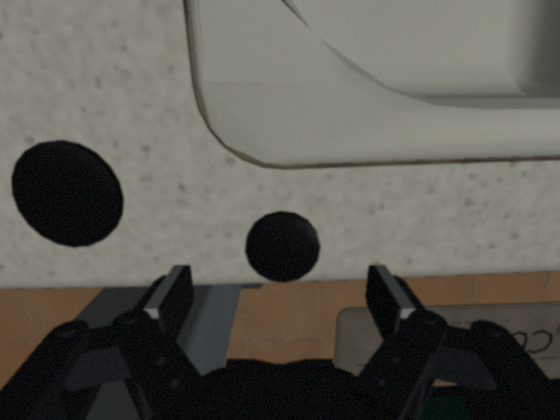

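{"fn": "drive_tool", "kwargs": {
  "commands": [
    {"linear": [0.002, 0.0012, -0.0022], "dr": [-0.2, 0.3, 0.2], "jaw": 0},
    {"linear": [0, 0, 0], "dr": [0, 0, 0], "jaw": 0}
  ]
}}

```text
clock: 2.3
tcp_pos: [0.3691, -0.2704, 0.0017]
orientation: [3.14, -0.07, -0.001]
contact_force: [-0.7, 0.1, -0.3]
grip_width: 0.0853
```

```bash
python3 - <<'E'
from h import *
go([0.3698,-.270,0.001],-2.7)
E
```

```text
t 2.3 tcp [ 0.3691 -0.2704  0.0017] yaw -2.55 zax [-9.e-04 -9.e-04 -1.e+00] w 0.0853 F [-0.7  0.1 -0.3] q [ 0.56  0.44 -0.07  2.21  0.07  0.49 -1.19]
tool delta mm [ 0.7 -0.4  0.7]
dr deg [0.06 0.05 0.15]
```

{"fn": "drive_tool", "kwargs": {
  "commands": [
    {"linear": [0, 0, 0], "dr": [0, 0, 0], "jaw": 1},
    {"linear": [0, 0, 0], "dr": [0, 0, 0], "jaw": 1},
    {"linear": [0, 0, 0], "dr": [0, 0, 0], "jaw": 1},
    {"linear": [0, 0, 0], "dr": [0, 0, 0], "jaw": 1}
  ],
  "force": 40
}}

```text
clock: 2.8
tcp_pos: [0.3695, -0.2706, 0.0024]
orientation: [3.139, -0.07, 0.0]
contact_force: [-1.6, -0.7, -0.2]
grip_width: 0.0123
```

```bash
python3 - <<'E'
from h import *
go(); snap("wrist","w4.png")
E
```

```text
t 2.8 tcp [ 0.3695 -0.2706  0.0024] yaw -2.54 zax [ 1.0e-04 -1.6e-03 -1.0e+00] w 0.0123 F [-1.6 -0.7 -0.2] q [ 0.56  0.44 -0.08  2.21  0.07  0.49 -1.19]
```

View pics/w4.png

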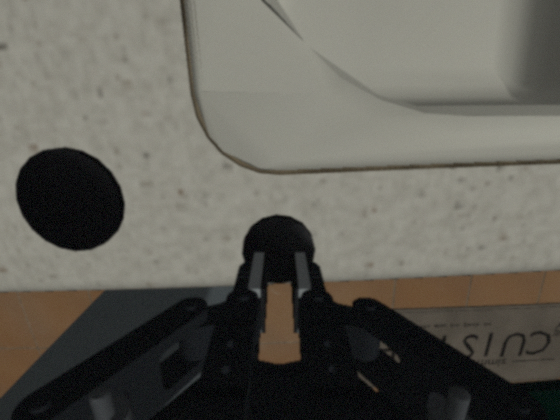

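```bash
python3 - <<'E'
from h import *
from bench import monitor
c=np.load("pics/w4.npy",allow_pickle=True).item()
o=monitor.get_obs();R=Ro.from_rotvec(o["orientation"]).as_matrix()
for y in(-.006,0,.006):
  for z in (0,-.019,-.03): print(y,z,proj(c,o["tcp_pos"]+R@[0,y,z]))
print(-c["R"].T@c["t"]-o["tcp_pos"],c["R"][2])
im=cv2.imread("pics/w4.png");cv2.imwrite("pics/w4c.png",cv2.resize(im[200:360,180:380],None,fx=4,fy=3.7,interpolation=cv2.INTER_CUBIC))
E
```

```text
-0.006 0 [[268.08577019 243.9815031 ]]
-0.006 -0.019 [[266.95132665 257.83027472]]
-0.006 -0.03 [[266.1794902  267.26196956]]
0 0 [[277.64669159 243.99244373]]
0 -0.019 [[277.51892409 257.84290858]]
0 -0.03 [[277.43201079 267.275912  ]]
0.006 0 [[287.20731363 244.00069812]]
0.006 -0.019 [[288.08619046 257.85093623]]
0.006 -0.03 [[288.68418303 267.28360466]]
[ 0.07820412 -0.00387862  0.17341079] [-0.30498395  0.01103321 -0.95229358]
```

View pics/w4c.png

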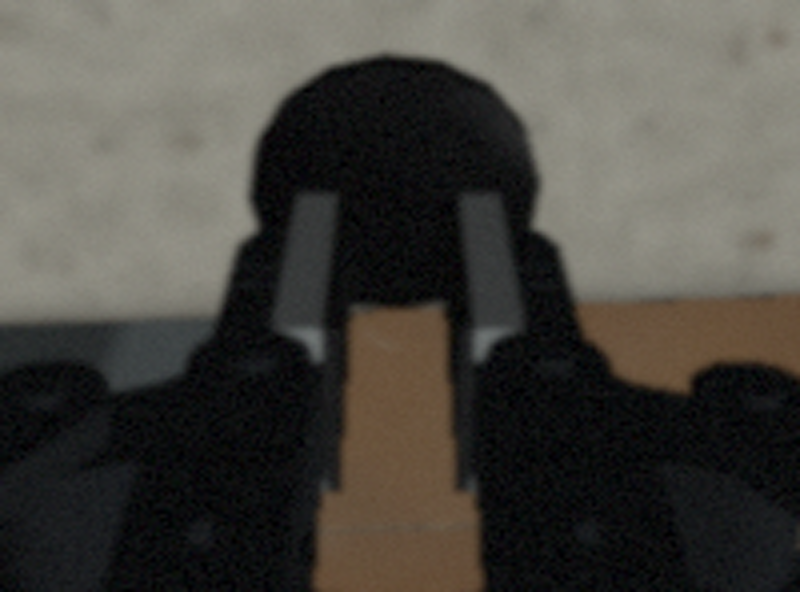

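```bash
python3 - <<'E'
from h import *
go()
c,im=snap("wrist","w5.png")
from bench import monitor
o=monitor.get_obs();R=Ro.from_rotvec(o["orientation"]).as_matrix()
for z in (0,-.01,-.019,-.03,-.04): print(z,proj(c,o["tcp_pos"]+R@[0.011,.006,z]),proj(c,o["tcp_pos"]+R@[-0.011,.006,z]))
cv2.imwrite("pics/w5c.png",cv2.resize(im[200:360,180:380],None,fx=4,fy=3.7,interpolation=cv2.INTER_CUBIC))
print(onz(c,[[278.5,248]],.0115))
E
```

```text
t 2.85 tcp [ 0.3695 -0.2706  0.0024] yaw -2.55 zax [ 1.0e-04 -1.6e-03 -1.0e+00] w 0.0047 F [ 0.8  0.2 -0.1] q [ 0.56  0.44 -0.08  2.21  0.07  0.49 -1.19]
0 [[287.40311857 227.58386424]] [[287.05994352 259.7181205 ]]
-0.01 [[287.86330858 233.78326   ]] [[287.48332743 267.34053142]]
-0.019 [[288.32178806 239.96270381]] [[287.90319008 274.90421269]]
-0.03 [[288.94933837 248.4259261 ]] [[288.47471479 285.20755648]]
-0.04 [[289.59612686 257.1546979 ]] [[289.05990682 295.76636419]]
[[ 0.37099418 -0.27121415  0.0115    ]]
```

View pics/w5c.png

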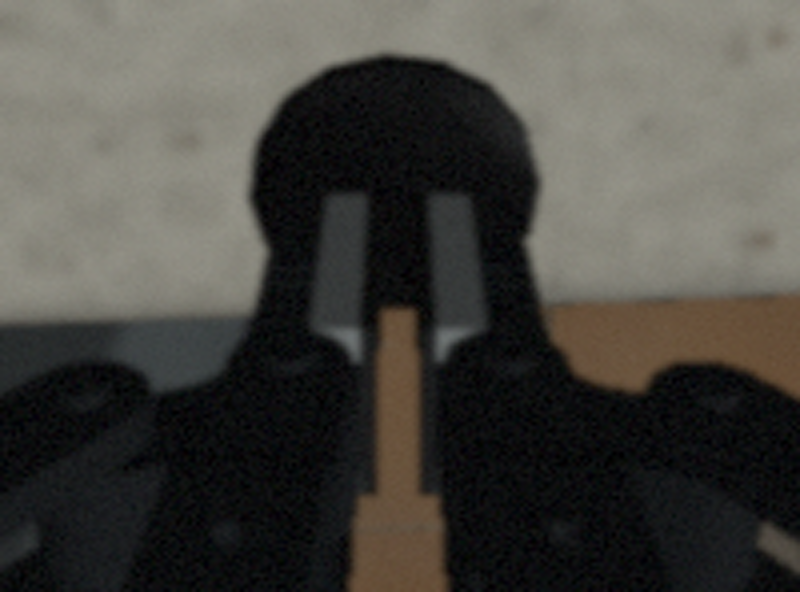

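```bash
python3 - <<'E'
from h import *
go()
c,im=snap("scene","s1.png")
from bench import monitor
o=monitor.get_obs();p=proj(c,[o["tcp_pos"],o["tcp_pos"]+[0,0,.03],o["tcp_pos"]+[0,0,.06]]);print(p)
x,y=p[0].astype(int)
cv2.imwrite("pics/s1c.png",cv2.resize(im[y-70:y+40,x-70:x+70],None,fx=5,fy=5,interpolation=cv2.INTER_CUBIC));print(x-70,y-70)
E
```

```text
t 2.9 tcp [ 0.3696 -0.2706  0.0024] yaw -2.54 zax [ 1.0e-04 -1.6e-03 -1.0e+00] w 0.0006 F [-0.5  0.5  0.2] q [ 0.56  0.44 -0.08  2.21  0.07  0.49 -1.19]
[[406.62983487 234.42724864]
 [408.33906381 224.11034925]
 [410.09633882 213.52793246]]
336 164
```

View pics/s1c.png

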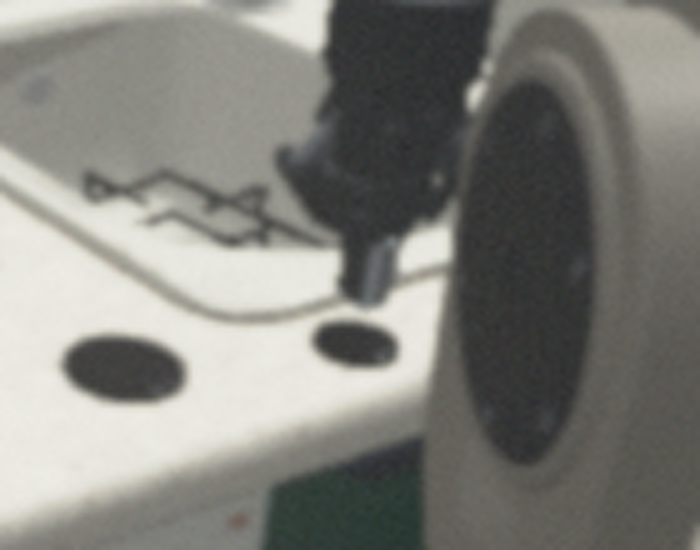

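{"fn": "drive_tool", "kwargs": {
  "commands": [
    {"linear": [0, 0, 0], "dr": [0, 0, 0], "jaw": 0.25},
    {"linear": [0, 0, 0], "dr": [0, 0, 0], "jaw": 0.25},
    {"linear": [0, 0, 0], "dr": [0, 0, 0], "jaw": 0.25},
    {"linear": [0.0005, 0, 0.01], "dr": [0, 0, 0], "jaw": 0.25},
    {"linear": [0, 0, 0.006], "dr": [0, 0, 0], "jaw": 0.25},
    {"linear": [0, 0, 0], "dr": [0, 0, 0], "jaw": 0.25}
  ]
}}

```text
clock: 3.7
tcp_pos: [0.3698, -0.2705, -0.0151]
orientation: [3.14, -0.069, -0.001]
contact_force: [-0.7, -0.3, -0.3]
grip_width: 0.0642
```

```bash
python3 - <<'E'
from h import *
go()
c,im=snap("wrist","w6.png")
E
```

```text
t 3.7 tcp [ 0.3698 -0.2705 -0.0151] yaw -2.54 zax [-5.0e-04 -1.2e-03 -1.0e+00] w 0.0642 F [-0.7 -0.3 -0.3] q [ 0.55  0.48 -0.07  2.21  0.08  0.45 -1.19]
```

View pics/w6.png

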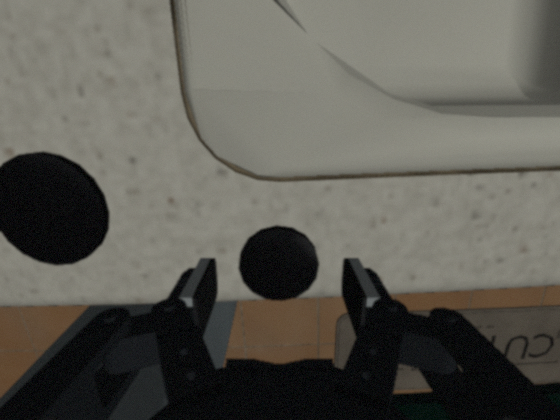

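{"fn": "drive_tool", "kwargs": {
  "commands": [
    {"linear": [0.0003, 0, 0.007], "dr": [0, 0, 0], "jaw": 0.25},
    {"linear": [0, 0, 0.002], "dr": [0, 0, 0], "jaw": 0.25},
    {"linear": [0, 0, 0], "dr": [0, 0, 0], "jaw": 0.25}
  ]
}}

```text
clock: 4.12
tcp_pos: [0.3704, -0.2707, -0.0245]
orientation: [3.139, -0.07, -0.0]
contact_force: [0.3, 0.4, 0.6]
grip_width: 0.0637
```

```bash
python3 - <<'E'
from h import *
go()
c,im=snap("wrist","w7.png")
c,im=snap("scene","s2.png")
from bench import monitor
x,y=406,234
cv2.imwrite("pics/s2c.png",cv2.resize(im[y-50:y+30,x-50:x+50],None,fx=7,fy=7,interpolation=cv2.INTER_CUBIC))
E
```

```text
t 4.12 tcp [ 0.3704 -0.2707 -0.0245] yaw -2.54 zax [-1.0e-04 -1.4e-03 -1.0e+00] w 0.0637 F [0.3 0.4 0.6] q [ 0.55  0.5  -0.07  2.21  0.08  0.43 -1.2 ]
```

View pics/w7.png

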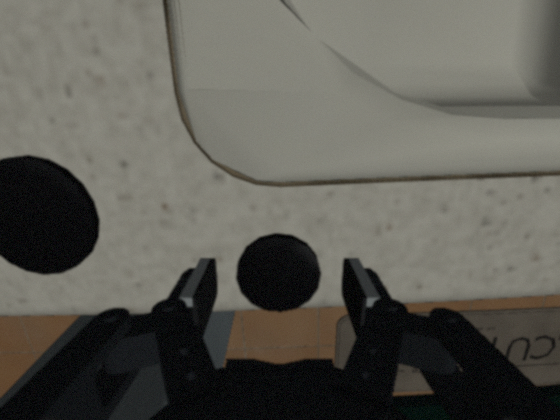

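View pics/s2c.png

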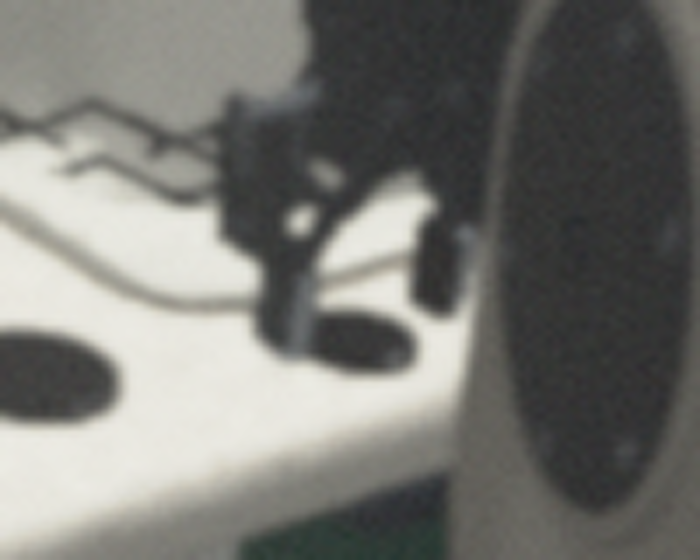

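```bash
python3 - <<'E'
from h import *
c=np.load("pics/s2.npy",allow_pickle=True).item()
for z in (0,.005,.01,.015): print(z,proj(c,[[.360,-.238,z],[.382,-.238,z],[.36,-.230,z]]).round(1).tolist())
# stereo-ish: wrist tip corner of pad inner +x? rows
w=np.load("pics/w7.npy",allow_pickle=True).item()
for z in (0,.005,.01,.015,.02): print(z,proj(w,[[.381,-.240,z],[.3704,-.240,z],[.359,-.240,z]]).round(1).tolist())
E
python3 - <<'E'
import cv2
im=cv2.imread("pics/w7.png");cv2.imwrite("pics/w7c.png",cv2.resize(im[220:340,170:390],None,fx=3.6,fy=3.6,interpolation=cv2.INTER_CUBIC))
E
```

```text
0 [[399.6, 240.0], [393.4, 236.1], [397.2, 240.8]]
0.005 [[399.9, 238.3], [393.7, 234.4], [397.5, 239.1]]
0.01 [[400.1, 236.6], [393.9, 232.7], [397.7, 237.4]]
0.015 [[400.4, 234.9], [394.2, 231.0], [398.0, 235.6]]
0 [[220.1, 247.0], [222.1, 264.5], [224.2, 282.5]]
0.005 [[218.4, 251.0], [220.5, 268.9], [222.7, 287.4]]
0.01 [[216.5, 255.3], [218.7, 273.6], [221.0, 292.5]]
0.015 [[214.6, 259.8], [216.9, 278.6], [219.3, 298.0]]
0.02 [[212.5, 264.6], [214.9, 284.0], [217.5, 303.7]]
```

View pics/w7c.png

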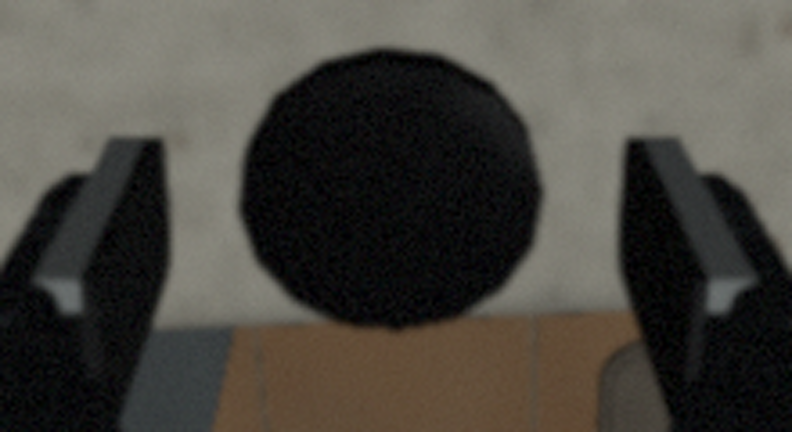

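{"fn": "drive_tool", "kwargs": {
  "commands": [
    {"linear": [0, 0, 0.008], "dr": [0, 0, 0], "jaw": 0.25},
    {"linear": [0, 0, 0], "dr": [0, 0, 0], "jaw": 0.25},
    {"linear": [0, 0, 0], "dr": [0, 0, 0], "jaw": 1},
    {"linear": [0, 0, 0], "dr": [0, 0, 0], "jaw": 1},
    {"linear": [0, 0, 0], "dr": [0, 0, 0], "jaw": 1}
  ]
}}

```text
clock: 4.85
tcp_pos: [0.3721, -0.2718, -0.0308]
orientation: [3.137, -0.07, 0.005]
contact_force: [0.6, 0.3, -0.8]
grip_width: 0.0408
```

```bash
python3 - <<'E'
from h import *
go()
c,im=snap("wrist","w8.png")
E
```

```text
t 4.85 tcp [ 0.3721 -0.2718 -0.0308] yaw -2.56 zax [ 0.0031 -0.0035 -1.    ] w 0.0408 F [ 0.6  0.3 -0.8] q [ 0.55  0.51 -0.06  2.21  0.08  0.41 -1.2 ]
```

View pics/w8.png

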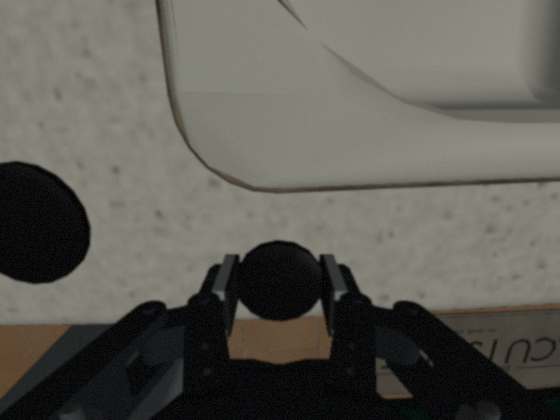

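{"fn": "drive_tool", "kwargs": {
  "commands": [
    {"linear": [0, 0, 0], "dr": [0, 0, 0], "jaw": 1},
    {"linear": [0, 0, -0.02], "dr": [0, 0, 0], "jaw": 1},
    {"linear": [0, 0, -0.04], "dr": [0, 0, 0], "jaw": 1}
  ]
}}

```text
clock: 5.28
tcp_pos: [0.3695, -0.27, 0.0276]
orientation: [-3.141, 0.07, 0.005]
contact_force: [0.3, -0.1, -0.5]
grip_width: 0.0407
```

```bash
python3 - <<'E'
from h import *
go()
c,im=snap("wrist","w9.png")
E
```

```text
t 5.28 tcp [ 0.3695 -0.27    0.0276] yaw -2.54 zax [-3.e-03  2.e-04 -1.e+00] w 0.0407 F [ 0.3 -0.1 -0.5] q [ 0.56  0.4  -0.08  2.19  0.06  0.56 -1.18]
```

View pics/w9.png

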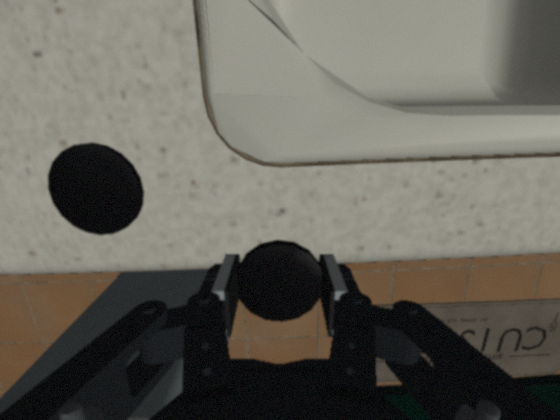

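{"fn": "drive_tool", "kwargs": {
  "commands": [
    {"linear": [0, -0.01, -0.045], "dr": [0, 0, 0], "jaw": 1},
    {"linear": [0.008, -0.05, -0.02], "dr": [0, 0, 0], "jaw": 1},
    {"linear": [0.01, -0.056, 0], "dr": [0, 0, 0], "jaw": 1},
    {"linear": [0.012, -0.056, 0], "dr": [0, 0, 0], "jaw": 1},
    {"linear": [0.012, -0.056, 0], "dr": [0, 0, 0], "jaw": 1},
    {"linear": [0.01, -0.05, 0], "dr": [0, 0, 0], "jaw": 1},
    {"linear": [0.004, -0.015, 0], "dr": [0, 0, 0], "jaw": 1},
    {"linear": [0, 0, 0], "dr": [0, 0, 0], "jaw": 1}
  ]
}}

```text
clock: 6.32
tcp_pos: [0.4454, 0.0264, 0.0991]
orientation: [3.137, -0.075, 0.015]
contact_force: [-0.4, -0.2, -0.9]
grip_width: 0.0407
```

```bash
python3 - <<'E'
from h import *
o=go([.445,.031,.1],-2.7)
c,im=snap("wrist","w10.png")
cc=-c["R"].T@c["t"]; R=Ro.from_rotvec(o["orientation"]).as_matrix()
_,d=ray(c,[[280,280]]); X=cc+d[0]*.156; print("cap in tool",R.T@(X-o["tcp_pos"]))
E
```

```text
t 6.33 tcp [0.4454 0.0264 0.0991] yaw -2.75 zax [ 0.0094 -0.0042 -0.9999] w 0.0407 F [-0.4 -0.2 -0.9] q [ 0.03  0.25 -0.26  2.17  0.11  0.72 -1.93]
tool delta mm [-0.6 -4.6 -0.9]
dr deg [ 0.21 -0.55 -0.05]
cap in tool [-0.00411176  0.00132921 -0.03600921]
```

View pics/w10.png

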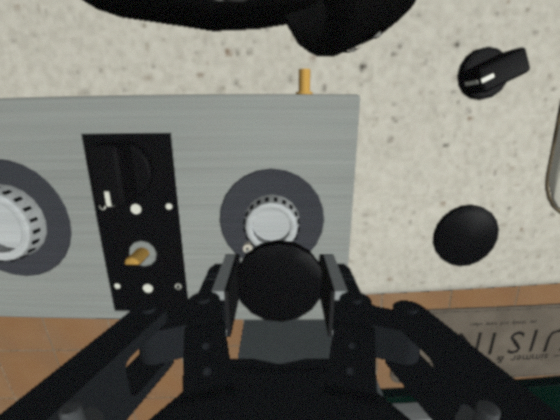

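```bash
python3 - <<'E'
import cv2
im=cv2.imread("pics/w10.png")
cv2.imwrite("pics/w10a.png",cv2.resize(im[80:320,200:370],None,fx=4,fy=2.5*1,interpolation=cv2.INTER_CUBIC))
cv2.imwrite("pics/w10b.png",cv2.resize(im[120:330,0:200],None,fx=4,fy=2.85,interpolation=cv2.INTER_CUBIC))
E
```

```text
(no output)
```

View pics/w10a.png

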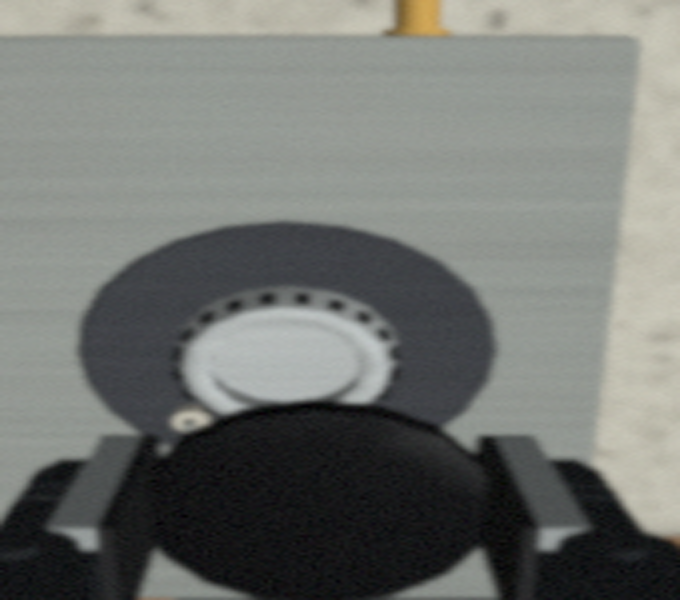

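View pics/w10b.png

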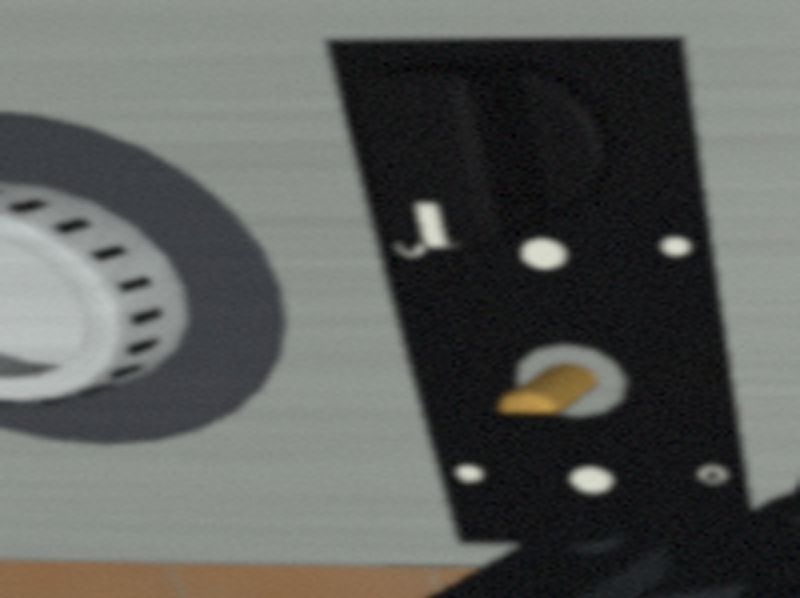

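```bash
python3 - <<'E'
from h import *
c=np.load("pics/w10.npy",allow_pickle=True).item()
pts=[[.093,-.168,.05],[-.06,0,.05],[.01,0,.05],[0,-.086,.066],[0,-.124,.066],[-.0285,0,.07],[-.028,0,.05]]
px=np.array([[359.5,94.8],[148,288.4],[136,208.8],[245.5,223.2],[298.75,223.2],[132.5,264.9],[143,253.3]])-.3
p,e=hobfit(c,pts,px);print(p,np.degrees(p[2]));print(e.round(1))
R=Ro.from_euler('z',p[2]).as_matrix()
for n,v in dict(S=[0,-.105,0],L=[0,.105,0],stem=[-.028,0,0]).items(): print(n,R@v+[p[0],p[1],0])
E
```

```text
[ 0.44951312  0.13642729 -0.03831695] -2.1953997109994035
[[ 0.1 -2.7]
 [ 1.1 -1.5]
 [ 0.6 -0.7]
 [-0.4  3.2]
 [-1.8  2.7]
 [ 0.1 -0.4]
 [ 0.6 -0.7]]
S [0.44549083 0.03150436 0.        ]
L [0.45353542 0.24135022 0.        ]
stem [0.42153367 0.13749991 0.        ]
```

{"fn": "drive_tool", "kwargs": {
  "commands": [
    {"linear": [0, -0.003, 0.02], "dr": [0.2, -0.5, 0], "jaw": 1},
    {"linear": [0, -0.0015, 0.02], "dr": [0, 0, 0], "jaw": 1},
    {"linear": [0, 0, 0.01], "dr": [0, 0, 0], "jaw": 1},
    {"linear": [0, 0, 0], "dr": [0, 0, 0], "jaw": 1}
  ]
}}

```text
clock: 6.88
tcp_pos: [0.4444, 0.0243, 0.0476]
orientation: [3.138, -0.089, -0.001]
contact_force: [0.5, 0.9, -0.1]
grip_width: 0.0408
```

```bash
python3 - <<'E'
from h import *
o=go([.445,.0315,.040],-2.5)
c,im=snap("wrist","w11.png")
E
```

```text
t 6.88 tcp [0.4444 0.0243 0.0476] yaw -3.26 zax [-6.0e-04 -2.7e-03 -1.0e+00] w 0.0408 F [ 0.5  0.9 -0.1] q [ 0.01  0.35 -0.24  2.2   0.15  0.6  -1.97]
tool delta mm [ 0.2 -7.2  7.6]
dr deg [ 0.16  0.02 -0.76]
```

View pics/w11.png

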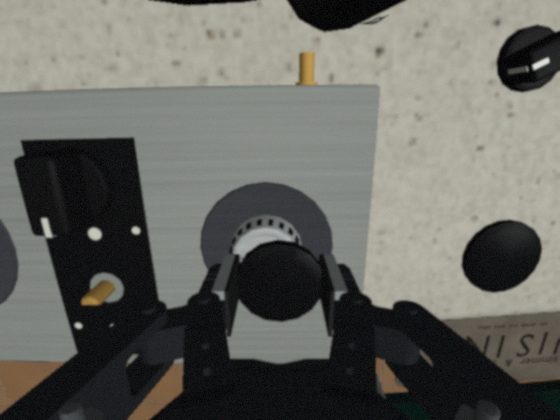

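{"fn": "drive_tool", "kwargs": {
  "commands": [
    {"linear": [0, -0.006, 0], "dr": [0.1, 0, -0.7], "jaw": 1},
    {"linear": [0, -0.001, 0.005], "dr": [0, 0, 0], "jaw": 1},
    {"linear": [0, 0, 0], "dr": [0, 0, 0], "jaw": 1},
    {"linear": [0, 0, 0], "dr": [0, 0, 0], "jaw": 1}
  ]
}}

```text
clock: 7.42
tcp_pos: [0.4464, 0.0318, 0.0442]
orientation: [3.14, -0.069, 0.005]
contact_force: [0.2, -1.0, -1.3]
grip_width: 0.0405
```

```bash
python3 - <<'E'
from h import *
o=go([.445,.0315,.036],-2.5)
c,im=snap("wrist","w12.png")
cv2.imwrite("pics/w12a.png",cv2.resize(im[160:330,180:380],None,fx=4,fy=3.5,interpolation=cv2.INTER_CUBIC))
# predicted ring of small crown rim at S candidates
for s in ([.445,.0315],[.445,.033]):
  th=np.linspace(0,2*np.pi,5)[:-1]
  print(s,proj(c,[[s[0]+.019*np.cos(t),s[1]+.019*np.sin(t),.066] for t in th]).round(1).tolist())
E
```

```text
t 7.42 tcp [0.4464 0.0318 0.0442] yaw -2.53 zax [ 3.3e-03 -6.0e-04 -1.0e+00] w 0.0405 F [ 0.2 -1.  -1.3] q [-0.    0.36 -0.25  2.2   0.16  0.59 -1.98]
tool delta mm [-1.4  0.4  8.2]
dr deg [ 0.03 -0.19 -0.03]
[0.445, 0.0315] [[276.7, 230.6], [244.4, 263.5], [279.6, 291.6], [312.1, 260.8]]
[0.445, 0.033] [[273.9, 230.7], [241.7, 263.6], [277.0, 291.7], [309.4, 261.0]]
```

View pics/w12a.png

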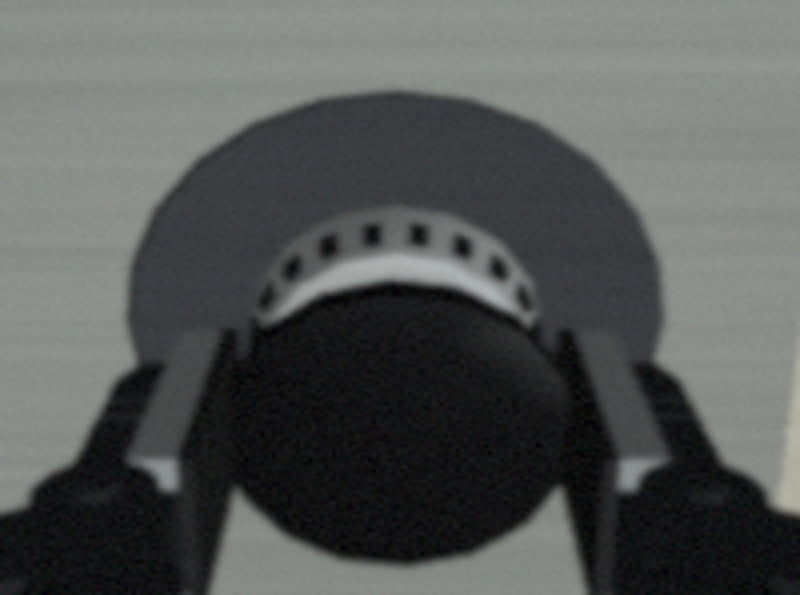

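{"fn": "drive_tool", "kwargs": {
  "commands": [
    {"linear": [-0.0015, 0, 0.006], "dr": [0, -0.1, 0], "jaw": 1},
    {"linear": [0, 0, 0.005], "dr": [0, 0, 0], "jaw": 1},
    {"linear": [0, 0, 0], "dr": [0, 0, 0], "jaw": 1}
  ]
}}

```text
clock: 7.85
tcp_pos: [0.4446, 0.0317, 0.0323]
orientation: [3.14, -0.07, 0.002]
contact_force: [-0.2, -0.4, -1.4]
grip_width: 0.0407
```

```bash
python3 - <<'E'
from h import *
o=go([.445,.0315,.029],-2.5)
c,im=snap("wrist","w13.png")
cv2.imwrite("pics/w13a.png",cv2.resize(im[160:330,180:380],None,fx=4,fy=3.5,interpolation=cv2.INTER_CUBIC))
E
```

```text
t 7.85 tcp [0.4446 0.0317 0.0323] yaw -2.54 zax [ 1.1e-03 -6.0e-04 -1.0e+00] w 0.0407 F [-0.2 -0.4 -1.4] q [-0.01  0.38 -0.24  2.21  0.17  0.57 -1.99]
tool delta mm [0.4 0.2 3.3]
dr deg [ 0.03 -0.06 -0.04]
```

View pics/w13a.png

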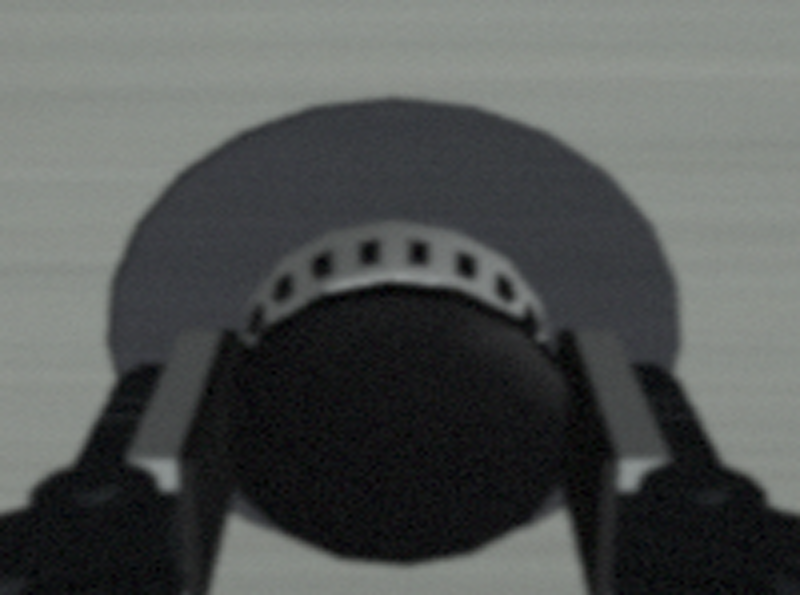

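{"fn": "drive_tool", "kwargs": {
  "commands": [
    {"linear": [0, 0, 0.0025], "dr": [0, 0, 0], "jaw": 1},
    {"linear": [0, 0, 0.0005], "dr": [0, 0, 0], "jaw": 1},
    {"linear": [0, 0, 0], "dr": [0, 0, 0], "jaw": 1}
  ]
}}

```text
clock: 8.28
tcp_pos: [0.4448, 0.0318, 0.0293]
orientation: [3.14, -0.07, 0.002]
contact_force: [-0.1, 1.0, -0.1]
grip_width: 0.0411
```

```bash
python3 - <<'E'
from h import *
o=go([.445,.0315,.029],-2.5)
c,im=snap("wrist","w14.png")
cv2.imwrite("pics/w14a.png",cv2.resize(im[160:330,180:380],None,fx=4,fy=3.5,interpolation=cv2.INTER_CUBIC))
E
```

```text
t 8.28 tcp [0.4448 0.0318 0.0293] yaw -2.54 zax [ 1.5e-03 -5.0e-04 -1.0e+00] w 0.0411 F [-0.1  1.  -0.1] q [-0.01  0.38 -0.24  2.21  0.17  0.56 -1.99]
tool delta mm [0.2 0.3 0.3]
dr deg [ 0.02 -0.09 -0.04]
```

View pics/w14a.png

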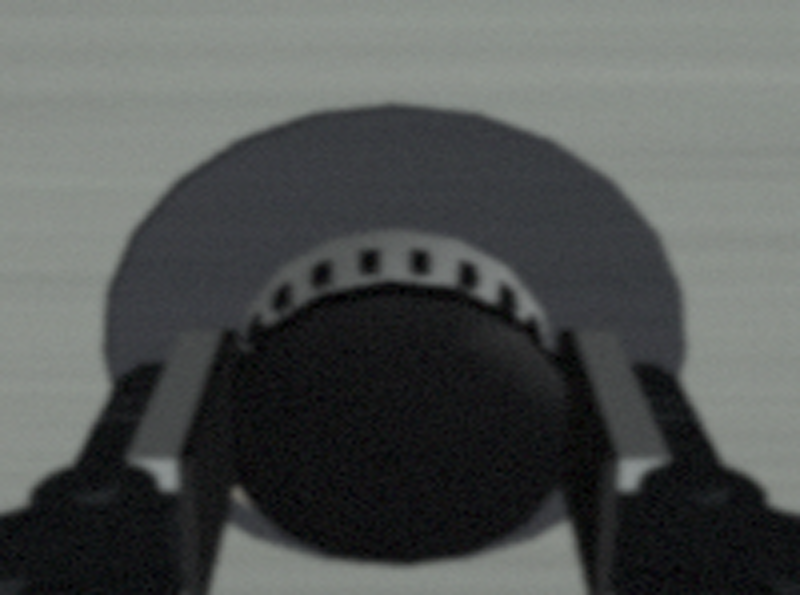

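{"fn": "drive_tool", "kwargs": {
  "commands": [
    {"linear": [0, 0, 0.0008], "dr": [0, 0, 0], "jaw": 1},
    {"linear": [0, 0, 0], "dr": [0, 0, 0], "jaw": 0.3},
    {"linear": [0, 0, 0], "dr": [0, 0, 0], "jaw": 0.3},
    {"linear": [0, 0, 0], "dr": [0, 0, 0], "jaw": 0.3},
    {"linear": [0, 0, -0.03], "dr": [0, 0, 0], "jaw": 0},
    {"linear": [0, 0, -0.04], "dr": [0, 0, 0], "jaw": 0},
    {"linear": [0, 0, -0.01], "dr": [0, 0, 0], "jaw": 0}
  ]
}}

```text
clock: 9.2
tcp_pos: [0.4441, 0.0318, 0.1099]
orientation: [3.14, -0.069, -0.001]
contact_force: [0.1, 0.4, -0.1]
grip_width: 0.0851
```

```bash
python3 - <<'E'
from h import *
o=go([.4065,-.151,.06],-2.5)
c,im=snap("wrist","w15.png")
E
```

```text
t 9.2 tcp [0.4441 0.0318 0.1099] yaw -2.53 zax [-5.e-04 -5.e-04 -1.e+00] w 0.0851 F [ 0.1  0.4 -0.1] q [ 0.03  0.24 -0.28  2.16  0.1   0.75 -1.92]
tool delta mm [-29.5 184.3  50.1]
dr deg [ 0.03  0.03 -0.03]
```

View pics/w15.png

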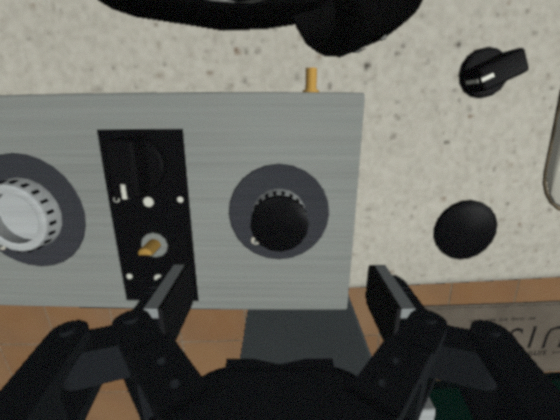

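{"fn": "drive_tool", "kwargs": {
  "commands": [
    {"linear": [-0.007, 0.046, 0], "dr": [0, 0, 0], "jaw": 0},
    {"linear": [-0.007, 0.046, 0.01], "dr": [0, 0, 0], "jaw": 0},
    {"linear": [-0.008, 0.046, 0.03], "dr": [0, 0, 0], "jaw": 0},
    {"linear": [-0.007, 0.042, 0.03], "dr": [0, 0, 0], "jaw": 0},
    {"linear": [0, 0, 0], "dr": [0, 0, 0], "jaw": 0},
    {"linear": [0, 0, 0], "dr": [0, 0, 0], "jaw": 0}
  ]
}}

```text
clock: 10.0
tcp_pos: [0.405, -0.1503, 0.0345]
orientation: [-3.14, 0.065, 0.005]
contact_force: [0.7, 0.3, 0.8]
grip_width: 0.0855
```

```bash
python3 - <<'E'
from h import *
o=go([.4065,-.151,-.029],-2.5)
c,im=snap("wrist","w16.png")
g=cv2.cvtColor(im,cv2.COLOR_BGR2GRAY)
n,l,s,ce=cv2.connectedComponentsWithStats((g<60).astype(np.uint8))
for i in range(n):
  if 500<s[i][4]<12000: print(s[i],ce[i],onz(c,[s[i][:2]+s[i][2:4]/2-.5],.0115))
# old image hob/cap check
c=np.load("pics/w15.npy",allow_pickle=True).item()
print("smallcap",onz(c,[[279.5,222]],.0735))
E
```

```text
t 10.0 tcp [ 0.405  -0.1503  0.0345] yaw -2.36 zax [-3.1e-03  6.0e-04 -1.0e+00] w 0.0855 F [0.7 0.3 0.8] q [ 0.35  0.35 -0.16  2.24  0.1   0.55 -1.5 ]
tool delta mm [ 1.7  0.7 63.5]
dr deg [-0.03  0.18  0.14]
[ 235    0   68   35 1841] [269.21455731  14.38077132] [[ 0.53668308 -0.1503697   0.0115    ]]
[ 460    0  100   26 1146] [505.2390925   10.48342059] [[ 0.53596031 -0.29133936  0.0115    ]]
[  32   32   80  287 3683] [ 77.44366006 161.8107521 ] [[ 0.45021941 -0.01335216  0.0115    ]]
[   0  164   25   98 1691] [  9.51153164 215.91247782] [[0.42561859 0.03755564 0.0115    ]]
[ 236  186   87   84 5621] [278.98363281 227.62604519] [[ 0.40709619 -0.15121986  0.0115    ]]
smallcap [[0.44535413 0.03052941 0.0735    ]]
```

View pics/w16.png

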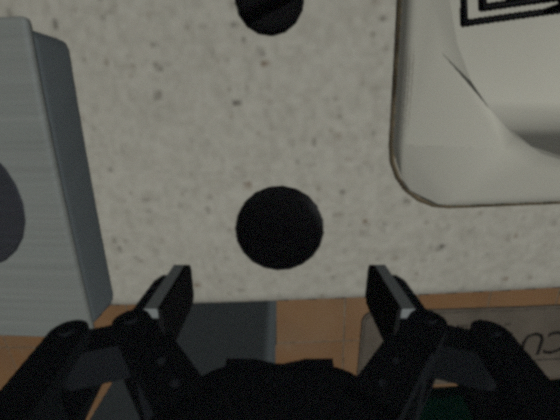

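{"fn": "drive_tool", "kwargs": {
  "commands": [
    {"linear": [0.001, 0.0005, 0.03], "dr": [0, 0.1, 0], "jaw": 0},
    {"linear": [0.001, 0, 0.025], "dr": [0, 0, 0], "jaw": 0},
    {"linear": [0, 0, 0.006], "dr": [0, 0, 0], "jaw": 0},
    {"linear": [0, 0, 0], "dr": [0, 0, 0], "jaw": 0},
    {"linear": [0, 0, 0], "dr": [0, 0, 0], "jaw": 0}
  ]
}}

```text
clock: 10.68
tcp_pos: [0.4116, -0.1468, -0.0248]
orientation: [-3.141, 0.051, -0.009]
contact_force: [-1.3, -0.5, 0.1]
grip_width: 0.0855
```

```bash
python3 - <<'E'
from h import *
o=go([.407,-.1505,-.0355],-2.5)
c,im=snap("wrist","w17.png")
E
```

```text
t 10.68 tcp [ 0.4116 -0.1468 -0.0248] yaw -1.87 zax [ 5.9e-03  3.0e-04 -1.0e+00] w 0.0855 F [-1.3 -0.5  0.1] q [ 0.31  0.48 -0.13  2.26  0.15  0.4  -1.55]
tool delta mm [-4.6  3.9 10.7]
dr deg [-0.03 -0.34  0.63]
```

View pics/w17.png

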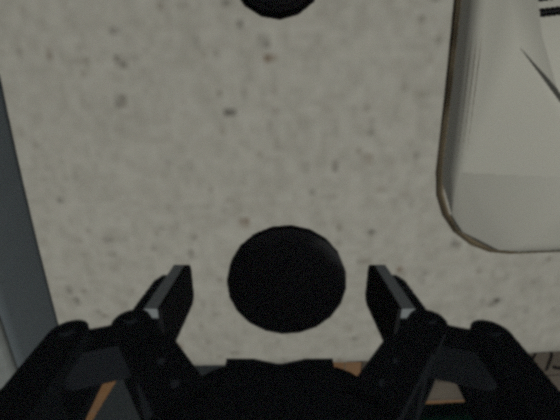

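{"fn": "drive_tool", "kwargs": {
  "commands": [
    {"linear": [-0.004, 0.0035, 0.004], "dr": [0, -0.3, 0.6], "jaw": 0},
    {"linear": [0, 0, 0.004], "dr": [0, 0, 0], "jaw": 0},
    {"linear": [0, 0, 0], "dr": [0, 0, 0], "jaw": 0},
    {"linear": [0, 0, 0], "dr": [0, 0, 0], "jaw": 0}
  ]
}}

```text
clock: 11.22
tcp_pos: [0.4079, -0.151, -0.0323]
orientation: [3.141, -0.07, 0.004]
contact_force: [-0.7, -0.2, 0.3]
grip_width: 0.0853
```

```bash
python3 - <<'E'
from h import *
o=go([.407,-.1505,-.0355],-2.5)
E
```

```text
t 11.22 tcp [ 0.4079 -0.151  -0.0323] yaw -2.57 zax [ 2.4e-03 -2.0e-04 -1.0e+00] w 0.0853 F [-0.7 -0.2  0.3] q [ 0.31  0.5  -0.12  2.27  0.15  0.38 -1.55]
tool delta mm [-0.9 -0.5  3.2]
dr deg [ 0.01 -0.14 -0.07]
```

{"fn": "drive_tool", "kwargs": {
  "commands": [
    {"linear": [-0.0007, 0, 0.003], "dr": [0, -0.1, 0], "jaw": 0},
    {"linear": [0, 0, 0], "dr": [0, 0, 0], "jaw": 0.5},
    {"linear": [0, 0, 0], "dr": [0, 0, 0], "jaw": 1},
    {"linear": [0, 0, 0], "dr": [0, 0, 0], "jaw": 1},
    {"linear": [0, 0, 0], "dr": [0, 0, 0], "jaw": 1}
  ]
}}

```text
clock: 11.85
tcp_pos: [0.4074, -0.151, -0.0343]
orientation: [3.14, -0.07, 0.001]
contact_force: [0.3, -0.2, -0.1]
grip_width: 0.0594
```

```bash
python3 - <<'E'
from h import *
o=go()
c,im=snap("wrist","w18.png")
E
```

```text
t 11.85 tcp [ 0.4074 -0.151  -0.0343] yaw -2.54 zax [ 8.e-04 -6.e-04 -1.e+00] w 0.0594 F [ 0.3 -0.2 -0.1] q [ 0.31  0.5  -0.12  2.27  0.15  0.38 -1.55]
```

View pics/w18.png

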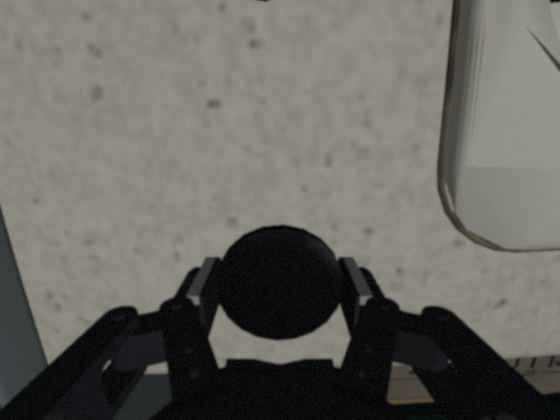

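{"fn": "drive_tool", "kwargs": {
  "commands": [
    {"linear": [0, 0, -0.03], "dr": [0, 0, 0], "jaw": 1},
    {"linear": [0, 0, -0.055], "dr": [0, 0, 0], "jaw": 1},
    {"linear": [0.003, -0.04, -0.04], "dr": [0, 0, 0], "jaw": 1},
    {"linear": [0.005, -0.056, 0], "dr": [0, 0, 0], "jaw": 1},
    {"linear": [0.005, -0.056, 0], "dr": [0, 0, 0], "jaw": 1},
    {"linear": [0.005, -0.056, 0], "dr": [0, 0, 0], "jaw": 1},
    {"linear": [0.005, -0.056, 0], "dr": [0, 0, 0], "jaw": 1},
    {"linear": [0.004, -0.056, 0], "dr": [0, 0, 0], "jaw": 1}
  ]
}}

```text
clock: 12.9
tcp_pos: [0.4509, 0.1714, 0.0938]
orientation: [3.14, -0.09, 0.001]
contact_force: [0.9, -1.0, -2.6]
grip_width: 0.0592
```

```bash
python3 - <<'E'
from h import *
o=go([.454,.2416,.09],-2.6)
from bench import viewer
print(onz(viewer.calibration("top"),[[147,176],[176,153]],[.09,.1]))
E
```

```text
t 12.9 tcp [0.4509 0.1714 0.0938] yaw -3.29 zax [ 7.e-04 -7.e-04 -1.e+00] w 0.0592 F [ 0.9 -1.  -2.6] q [-0.22  0.33 -0.33  2.09  0.15  0.75 -2.27]
tool delta mm [ -0.9 -70.2   3.7]
dr deg [ 0.04 -0.04 -0.69]
[[0.61113318 0.309176   0.09      ]
 [0.66342785 0.24239657 0.1       ]]
```

{"fn": "drive_tool", "kwargs": {
  "commands": [
    {"linear": [0.0, -0.04, 0], "dr": [0, 0, -0.6], "jaw": 1},
    {"linear": [0, -0.015, 0], "dr": [0, 0, 0], "jaw": 1},
    {"linear": [0, 0, 0], "dr": [0, 0, 0], "jaw": 1},
    {"linear": [0, 0, 0], "dr": [0, 0, 0], "jaw": 1}
  ]
}}

```text
clock: 13.4
tcp_pos: [0.4524, 0.23, 0.0924]
orientation: [3.14, -0.066, -0.002]
contact_force: [0.4, -0.9, -1.7]
grip_width: 0.0592
```

```bash
python3 - <<'E'
from h import *
o=go([.454,.2416,.04],-2.6)
c,im=snap("wrist","w19.png")
for s in ([.454,.2416],):
  th=np.linspace(0,2*np.pi,5)[:-1]
  print(s,proj(c,[[s[0]+.028*np.cos(t),s[1]+.028*np.sin(t),.066] for t in th]).round(1).tolist())
E
```

```text
t 13.4 tcp [0.4524 0.23   0.0924] yaw -2.4 zax [-0.0016 -0.0011 -1.    ] w 0.0592 F [ 0.4 -0.9 -1.7] q [-0.31  0.37 -0.34  2.03  0.17  0.77 -2.37]
tool delta mm [  1.1 -11.7  52.4]
dr deg [0.07 0.09 0.2 ]
[0.454, 0.2416] [[259.0, 188.8], [222.1, 228.6], [263.6, 262.5], [300.8, 225.6]]
```

View pics/w19.png

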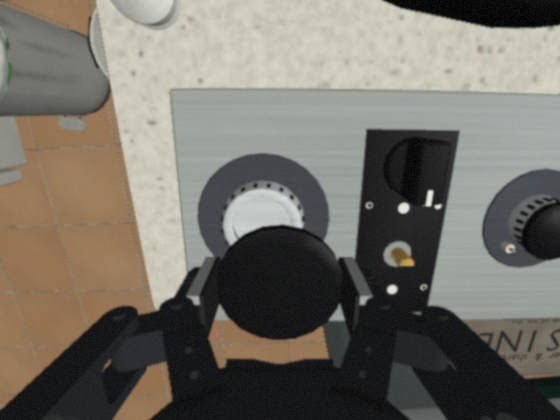

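{"fn": "drive_tool", "kwargs": {
  "commands": [
    {"linear": [0.001, -0.01, 0.015], "dr": [0, 0, 0.2], "jaw": 1},
    {"linear": [0, -0.001, 0.02], "dr": [0, 0, 0], "jaw": 1},
    {"linear": [0, 0, 0.008], "dr": [0, 0, 0], "jaw": 1},
    {"linear": [0, 0, 0], "dr": [0, 0, 0], "jaw": 1},
    {"linear": [0, 0, 0], "dr": [0, 0, 0], "jaw": 1}
  ]
}}

```text
clock: 14.08
tcp_pos: [0.4548, 0.2382, 0.0466]
orientation: [3.138, -0.082, -0.002]
contact_force: [0.8, -0.0, -1.4]
grip_width: 0.0596
```

```bash
python3 - <<'E'
from h import *
o=go([.454,.2416,.03],-2.6)
c,im=snap("wrist","w20.png")
for s in ([.454,.2416],):
  th=np.linspace(0,2*np.pi,5)[:-1]
  print(s,proj(c,[[s[0]+.028*np.cos(t),s[1]+.028*np.sin(t),.066] for t in th]).round(1).tolist())
cv2.imwrite("pics/w20a.png",cv2.resize(im[160:350,170:390],None,fx=3.6,fy=3.1,interpolation=cv2.INTER_CUBIC))
E
```

```text
t 14.07 tcp [0.4548 0.2382 0.0466] yaw -2.99 zax [-0.0016 -0.0025 -1.    ] w 0.0596 F [ 0.8 -0.  -1.4] q [-0.35  0.45 -0.32  2.05  0.22  0.68 -2.43]
tool delta mm [-0.9 -3.4 16.6]
dr deg [ 0.15  0.09 -0.39]
[0.454, 0.2416] [[268.7, 213.0], [222.6, 262.0], [274.5, 301.7], [321.1, 257.4]]
```

View pics/w20a.png

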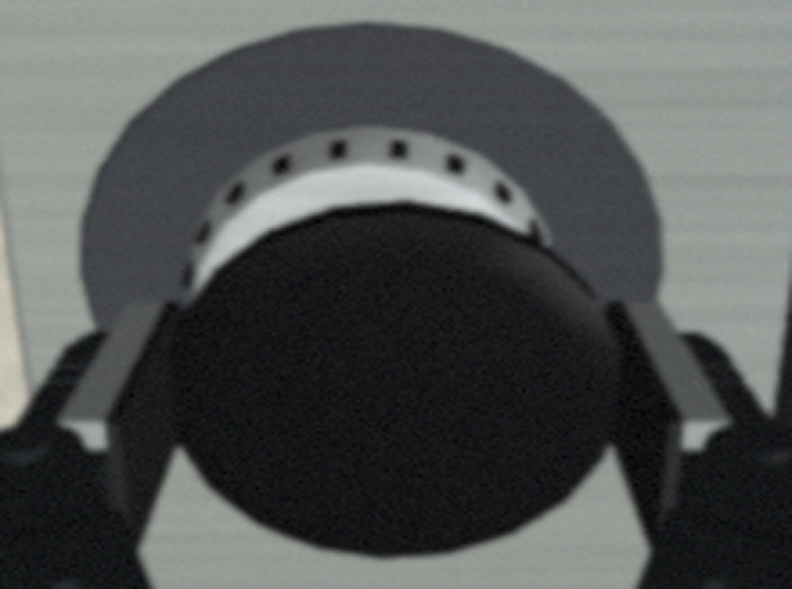

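{"fn": "drive_tool", "kwargs": {
  "commands": [
    {"linear": [-0.001, -0.003, 0.005], "dr": [0.1, 0.1, -0.4], "jaw": 1},
    {"linear": [0, 0, 0.004], "dr": [0, 0, 0], "jaw": 1},
    {"linear": [0, 0, 0], "dr": [0, 0, 0], "jaw": 1},
    {"linear": [0, 0, 0], "dr": [0, 0, 0], "jaw": 1}
  ]
}}

```text
clock: 14.62
tcp_pos: [0.4545, 0.2419, 0.038]
orientation: [-3.14, 0.07, -0.003]
contact_force: [0.2, -0.9, -1.2]
grip_width: 0.0592
```

```bash
python3 - <<'E'
from h import *
o=go([.454,.2416,.0257],-2.6)
E
```

```text
t 14.62 tcp [0.4545 0.2419 0.038 ] yaw -2.56 zax [ 2.1e-03  3.0e-04 -1.0e+00] w 0.0592 F [ 0.2 -0.9 -1.2] q [-0.36  0.46 -0.31  2.05  0.23  0.66 -2.44]
tool delta mm [-0.5  0.4 12.3]
dr deg [-0.02 -0.12  0.04]
```

{"fn": "drive_tool", "kwargs": {
  "commands": [
    {"linear": [-0.0003, 0, 0.006], "dr": [0, -0.1, 0], "jaw": 1},
    {"linear": [0, 0, 0.004], "dr": [0, 0, 0], "jaw": 1},
    {"linear": [0, 0, 0], "dr": [0, 0, 0], "jaw": 1},
    {"linear": [0, 0, 0], "dr": [0, 0, 0], "jaw": 1}
  ]
}}

```text
clock: 15.12
tcp_pos: [0.4542, 0.2418, 0.0272]
orientation: [-3.14, 0.07, -0.0]
contact_force: [-0.0, 0.4, -0.9]
grip_width: 0.0594
```

```bash
python3 - <<'E'
from h import *
o=go([.454,.2416,.0257],-2.6)
c,im=snap("wrist","w21.png")
cv2.imwrite("pics/w21a.png",cv2.resize(im[160:350,170:390],None,fx=3.6,fy=3.1,interpolation=cv2.INTER_CUBIC))
E
```

```text
t 15.12 tcp [0.4542 0.2418 0.0272] yaw -2.57 zax [ 2.e-04  3.e-04 -1.e+00] w 0.0594 F [-0.   0.4 -0.9] q [-0.36  0.48 -0.31  2.06  0.24  0.64 -2.44]
tool delta mm [-0.2  0.3  1.5]
dr deg [-0.02 -0.01  0.03]
```

View pics/w21a.png

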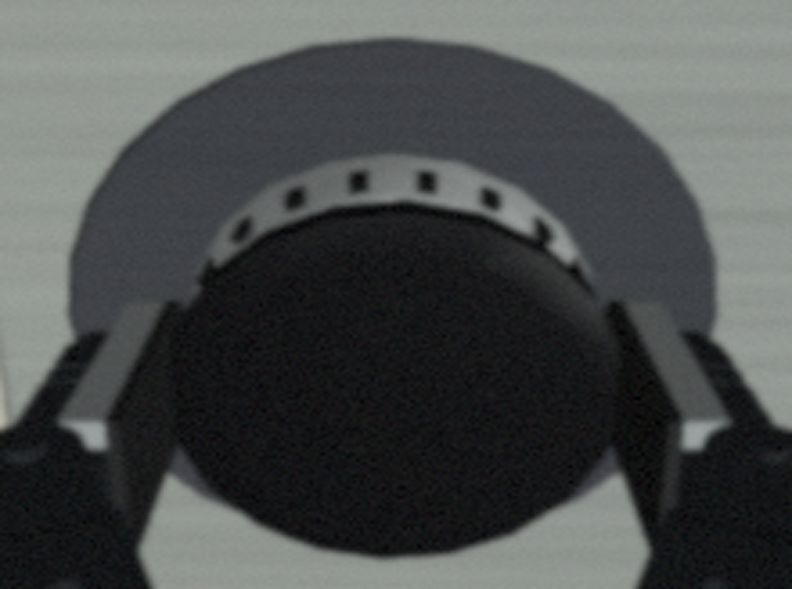

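Centred and in the well; lower the last 1.5 mm, release, rise.

{"fn": "drive_tool", "kwargs": {
  "commands": [
    {"linear": [0, 0, 0.0018], "dr": [0, 0, 0], "jaw": 1},
    {"linear": [0, 0, 0], "dr": [0, 0, 0], "jaw": 1},
    {"linear": [0, 0, 0], "dr": [0, 0, 0], "jaw": 0},
    {"linear": [0, 0, 0], "dr": [0, 0, 0], "jaw": 0},
    {"linear": [0, 0, 0], "dr": [0, 0, 0], "jaw": 0},
    {"linear": [0, 0, -0.03], "dr": [0, 0, 0], "jaw": 0},
    {"linear": [0, 0, -0.04], "dr": [0, 0, 0], "jaw": 0},
    {"linear": [0, 0, -0.02], "dr": [0, 0, 0], "jaw": 0}
  ]
}}

```text
clock: 16.18
tcp_pos: [0.4535, 0.2416, 0.1169]
orientation: [3.14, -0.07, -0.003]
contact_force: [0.9, 0.7, -0.2]
grip_width: 0.0853
```

```bash
python3 - <<'E'
from h import *
o=go([.5,-.1,.1],-2.6)
c,im=snap("wrist","w22.png")
E
```

```text
t 16.18 tcp [0.4535 0.2416 0.1169] yaw -2.55 zax [-2.1e-03 -6.0e-04 -1.0e+00] w 0.0853 F [ 0.9  0.7 -0.2] q [-0.32  0.34 -0.35  2.    0.16  0.83 -2.37]
tool delta mm [ 61.7 339.2  17. ]
dr deg [0.04 0.12 0.05]
```

View pics/w22.png

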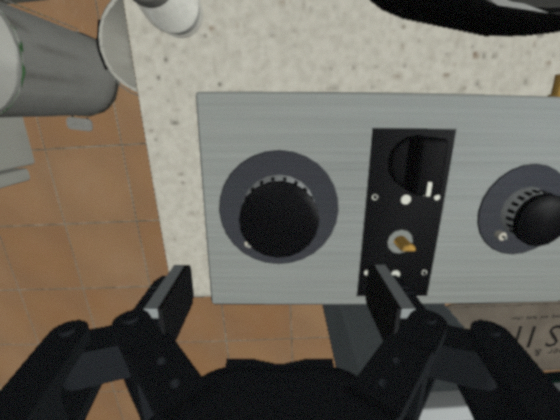

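{"fn": "drive_tool", "kwargs": {
  "commands": [
    {"linear": [0.002, 0.055, 0], "dr": [0, 0, 0], "jaw": 0},
    {"linear": [0.002, 0.055, 0], "dr": [0, 0, 0], "jaw": 0},
    {"linear": [0.002, 0.055, 0], "dr": [0, 0, 0], "jaw": 0},
    {"linear": [0.002, 0.055, 0], "dr": [0, 0, 0], "jaw": 0},
    {"linear": [0.002, 0.055, 0], "dr": [0, 0, 0], "jaw": 0},
    {"linear": [0.002, 0.055, 0], "dr": [0, 0, 0], "jaw": 0},
    {"linear": [0.002, 0.045, 0], "dr": [0, 0, 0], "jaw": 0},
    {"linear": [0, 0, 0], "dr": [0, 0, -10], "jaw": 0}
  ]
}}

```text
clock: 17.23
tcp_pos: [0.4532, -0.1433, 0.1167]
orientation: [-3.132, -0.213, -0.008]
contact_force: [0.2, 0.6, -0.6]
grip_width: 0.0852
```

{"fn": "drive_tool", "kwargs": {
  "commands": [
    {"linear": [0, 0, 0], "dr": [0, 0, -10.5], "jaw": 0},
    {"linear": [0, 0, 0], "dr": [0, 0, -10.5], "jaw": 0},
    {"linear": [0, 0, 0], "dr": [0, 0, -10.5], "jaw": 0},
    {"linear": [0, 0, 0], "dr": [0, 0, -10.5], "jaw": 0},
    {"linear": [0, 0, 0], "dr": [0, 0, -10.5], "jaw": 0},
    {"linear": [0, 0, 0], "dr": [0, 0, -10.5], "jaw": 0},
    {"linear": [0, 0, 0], "dr": [0, 0, -10.5], "jaw": 0},
    {"linear": [0, 0, 0], "dr": [0, 0, -10.5], "jaw": 0}
  ]
}}

```text
clock: 18.23
tcp_pos: [0.451, -0.1443, 0.113]
orientation: [-2.145, -2.294, -0.005]
contact_force: [0.2, -0.8, -0.3]
grip_width: 0.0852
```

```bash
python3 - <<'E'
from h import *
o=go([.535,-.15,.06],104.5)
E
```

```text
t 18.23 tcp [ 0.451  -0.1443  0.113 ] yaw 93.86 zax [ 0.0014  0.0032 -1.    ] w 0.0852 F [ 0.2 -0.8 -0.3] q [ 0.6   0.3  -0.48  2.08  0.19  0.8   0.06]
tool delta mm [-11.5  83.4  53.1]
dr deg [  0.11  -0.17 -10.64]
```

{"fn": "drive_tool", "kwargs": {
  "commands": [
    {"linear": [-0.005, 0.04, 0.01], "dr": [0, 0, -5], "jaw": 0},
    {"linear": [-0.005, 0.035, 0.01], "dr": [0, 0, -4], "jaw": 0},
    {"linear": [0, 0, 0], "dr": [0, 0, 0], "jaw": 0},
    {"linear": [0, 0, 0], "dr": [0, 0, 0], "jaw": 0}
  ]
}}

```text
clock: 18.73
tcp_pos: [0.5265, -0.1465, 0.0906]
orientation: [-1.951, -2.459, -0.003]
contact_force: [-0.6, -0.8, -0.8]
grip_width: 0.0855
```

```bash
python3 - <<'E'
from h import *
o=go([.547,-.152,.06],104.5)
c,im=snap("wrist","w23.png")
E
```

```text
t 18.73 tcp [ 0.5265 -0.1465  0.0906] yaw 103.15 zax [-0.0012  0.0035 -1.    ] w 0.0855 F [-0.6 -0.8 -0.8] q [ 0.55  0.45 -0.49  1.94  0.28  0.82  0.14]
tool delta mm [-10.2  18.7  30.5]
dr deg [-0.02 -0.21 -1.35]
```

View pics/w23.png

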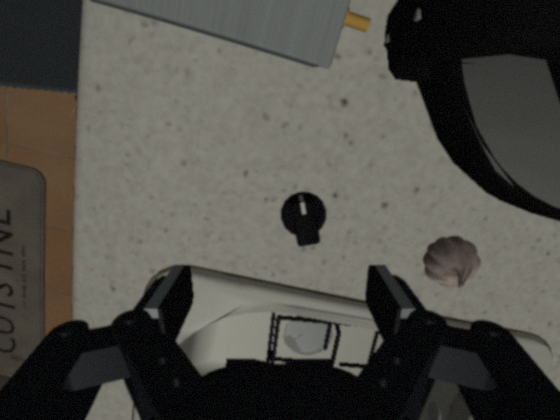

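```bash
python3 - <<'E'
from h import *
c=np.load("pics/w23.npy",allow_pickle=True).item()
im=cv2.imread("pics/w23.png")
cv2.imwrite("pics/w23a.png",cv2.resize(im[180:260,260:350],None,fx=8,fy=7,interpolation=cv2.INTER_CUBIC))
E
```

```text
(no output)
```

View pics/w23a.png

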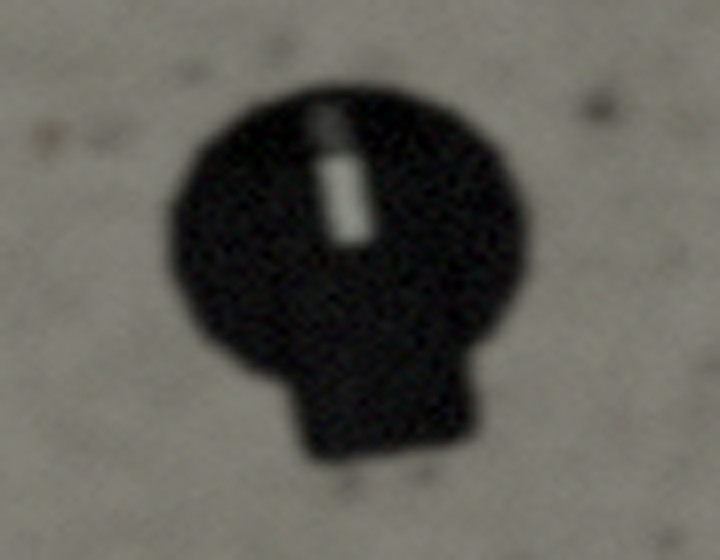

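```bash
python3 - <<'E'
from h import *
c=np.load("pics/w23.npy",allow_pickle=True).item()
cr=np.array([[338,153],[475,434],[315,460],[530,240],[168,240]],float)
px=cr/[8,7]+[260,180]-.45
pts=[[-.02,0,.03],[.02,.01,.03],[.02,-.01,.03],[0,.021,.0085],[0,-.021,.0085]]
pts=np.array(pts)
def W(p): return pts@Ro.from_euler('z',p[2]).as_matrix().T+[p[0],p[1],0]
r=least_squares(lambda p:(proj(c,W(p))-px).ravel(),[.547,-.15,-1.3])
print(r.x,np.degrees(r.x[2]));print(r.fun.reshape(-1,2).round(1))
go([r.x[0],r.x[1],.06],np.degrees(r.x[2])+180)
E
```

```text
[ 0.54973353 -0.1498114  -1.21894594] -69.84045781226675
[[ 1.4 -2.2]
 [ 0.6  1.5]
 [-2.9  0.4]
 [ 1.2 -2.4]
 [-0.3  3. ]]
t 18.77 tcp [ 0.5265 -0.1465  0.0907] yaw 103.15 zax [-9.0e-04  3.4e-03 -1.0e+00] w 0.0856 F [-0.1 -0.2  0.2] q [ 0.55  0.45 -0.49  1.94  0.28  0.82  0.14]
tool delta mm [-8.6 21.9 30.6]
dr deg [ 0.01 -0.2  -7.01]
```

```bash
python3 - <<'E'
from h import *
c=np.load("pics/w23.npy",allow_pickle=True).item()
f=lambda cr:np.array(cr,float)/[8,7]+[260,180]-.45
a=onz(c,f([[338,153],[356,246],[475,434],[315,460]]),.03); print(a)
d=a[1]-a[0];print(np.degrees(np.arctan2(d[1],d[0])), "len",np.linalg.norm(d))
m=(a[2]+a[3])/2; d=m-a[0];print(np.degrees(np.arctan2(d[1],d[0])),np.linalg.norm(d),(m+a[0])/2, np.linalg.norm(a[2]-a[3]))
d=a[2]-a[3];print(np.degrees(np.arctan2(d[1],d[0]))-90)
s=onz(c,f([[530,240],[168,240],[349,85]]),.0085);print(s,(s[0]+s[1])/2)
E
```

```text
[[ 0.54220536 -0.13308777  0.03      ]
 [ 0.54684189 -0.14363307  0.03      ]
 [ 0.56513522 -0.16390142  0.03      ]
 [ 0.54953643 -0.17107152  0.03      ]]
-66.26599849959977 len 0.011519575961022243
-66.25743065884647 0.0375792709593583 [ 0.54977059 -0.15028712  0.03      ] 0.017167781061570544
-65.31378101679488
[[ 0.56904737 -0.14498942  0.0085    ]
 [ 0.52963552 -0.15425836  0.0085    ]
 [ 0.54419139 -0.12988994  0.0085    ]] [ 0.54934144 -0.14962389  0.0085    ]
```

{"fn": "drive_tool", "kwargs": {
  "commands": [
    {"linear": [-0.008, 0.019, 0.015], "dr": [0, 0, -5], "jaw": 0},
    {"linear": [0, 0.001, 0.01], "dr": [0, 0, -4.5], "jaw": 0},
    {"linear": [0, 0, 0], "dr": [0, 0, 0], "jaw": 0},
    {"linear": [0, 0, 0], "dr": [0, 0, 0], "jaw": 0}
  ]
}}

```text
clock: 19.27
tcp_pos: [0.5454, -0.1507, 0.0666]
orientation: [-1.741, -2.613, -0.0]
contact_force: [-0.2, -0.2, -0.3]
grip_width: 0.0855
```

```bash
python3 - <<'E'
from h import *
o=go([.5498,-.150,.02],113.7)
c,im=snap("wrist","w24.png")
cv2.imwrite("pics/w24a.png",cv2.resize(im[170:330,170:390],None,fx=3.6,fy=3.6,interpolation=cv2.INTER_CUBIC))
E
```

```text
t 19.27 tcp [ 0.5454 -0.1507  0.0666] yaw 112.65 zax [-0.0011  0.001  -1.    ] w 0.0855 F [-0.2 -0.2 -0.3] q [ 0.55  0.52 -0.5   1.91  0.33  0.81  0.26]
tool delta mm [-1.1  4.4 46.6]
dr deg [-0.04 -0.08 -1.05]
```

View pics/w24a.png

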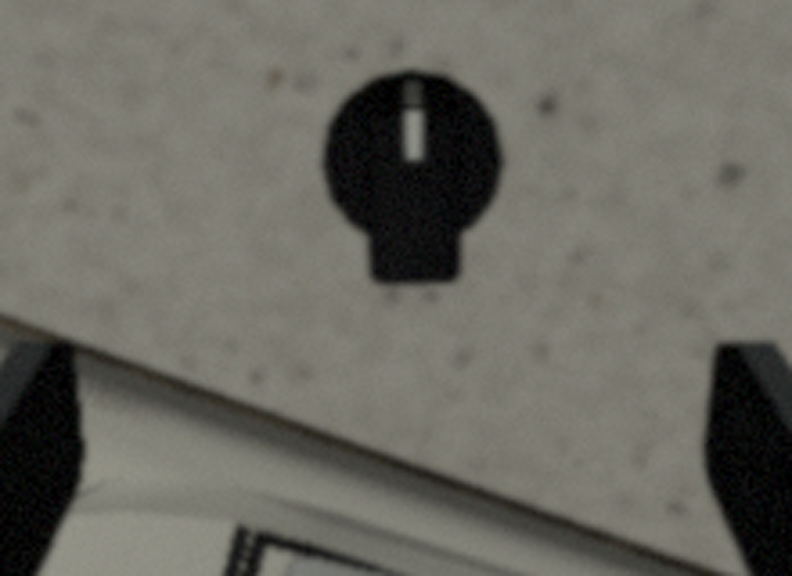

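{"fn": "drive_tool", "kwargs": {
  "commands": [
    {"linear": [-0.001, 0.0035, 0.03], "dr": [0, 0, -0.9], "jaw": 0},
    {"linear": [0, 0, 0.03], "dr": [0, 0, 0], "jaw": 0},
    {"linear": [0, 0, 0.01], "dr": [0, 0, 0], "jaw": 0},
    {"linear": [0, 0, 0], "dr": [0, 0, 0], "jaw": 0.2},
    {"linear": [0, 0, 0], "dr": [0, 0, 0], "jaw": 0.2}
  ]
}}

```text
clock: 19.95
tcp_pos: [0.5512, -0.1514, -0.0006]
orientation: [1.724, 2.62, 0.002]
contact_force: [-0.4, -0.3, 0.4]
grip_width: 0.0683
```

```bash
python3 - <<'E'
from h import *
o=go([.5498,-.150,-.020],113.7)
c,im=snap("wrist","w25.png")
cv2.imwrite("pics/w25a.png",cv2.resize(im[170:330,170:390],None,fx=3.6,fy=3.6,interpolation=cv2.INTER_CUBIC))
E
```

```text
t 19.95 tcp [ 0.5512 -0.1514 -0.0006] yaw 113.33 zax [ 0.0049 -0.0019 -1.    ] w 0.0683 F [-0.4 -0.3  0.4] q [ 0.51  0.62 -0.45  1.93  0.41  0.68  0.21]
tool delta mm [ 1.9 -0.8 19.3]
dr deg [ 0.21  0.21 -0.37]
```

View pics/w25a.png

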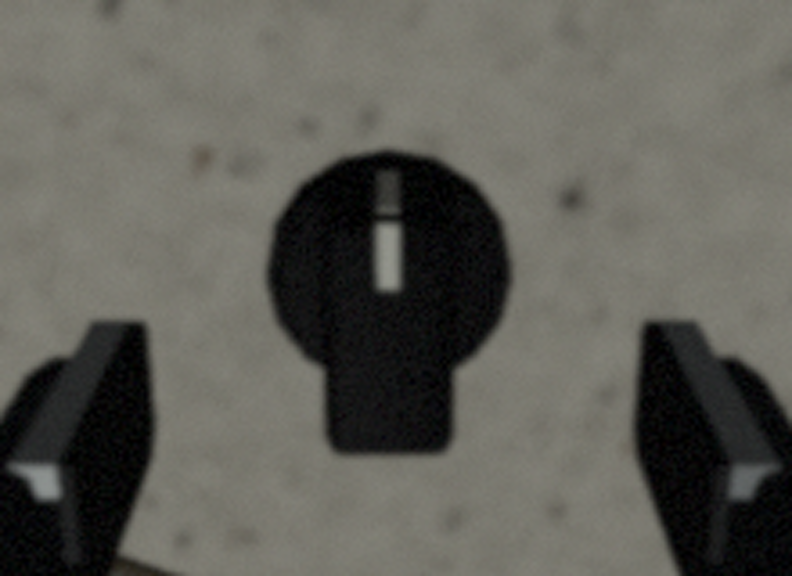

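{"fn": "drive_tool", "kwargs": {
  "commands": [
    {"linear": [0.001, 0, 0.008], "dr": [0.2, 0.2, -0.2], "jaw": 0.4},
    {"linear": [0.0005, 0, 0.008], "dr": [0, 0, 0], "jaw": 0.4},
    {"linear": [0, 0, 0.002], "dr": [0, 0, 0], "jaw": 0.4},
    {"linear": [0, 0, 0], "dr": [0, 0, 0], "jaw": 0.4},
    {"linear": [0, 0, 0], "dr": [0, 0, 0], "jaw": 0.4}
  ]
}}

```text
clock: 20.62
tcp_pos: [0.5516, -0.1502, -0.0186]
orientation: [1.721, 2.626, 0.001]
contact_force: [-0.2, 1.1, 0.5]
grip_width: 0.0512
```

```bash
python3 - <<'E'
from h import *
o=go([.5498,-.150,-.020],113.7)
c,im=snap("wrist","w26.png")
cv2.imwrite("pics/w26a.png",cv2.resize(im[170:330,170:390],None,fx=3.6,fy=3.6,interpolation=cv2.INTER_CUBIC))
f=lambda cr:np.array(cr,float)/3.6+[170,170]-.4
E
```

```text
t 20.62 tcp [ 0.5516 -0.1502 -0.0186] yaw 113.52 zax [ 2.2e-03 -6.0e-04 -1.0e+00] w 0.0512 F [-0.2  1.1  0.5] q [ 0.49  0.64 -0.44  1.93  0.43  0.66  0.2 ]
tool delta mm [ 0.9 -1.5  1.4]
dr deg [ 0.1   0.08 -0.18]
```

View pics/w26a.png

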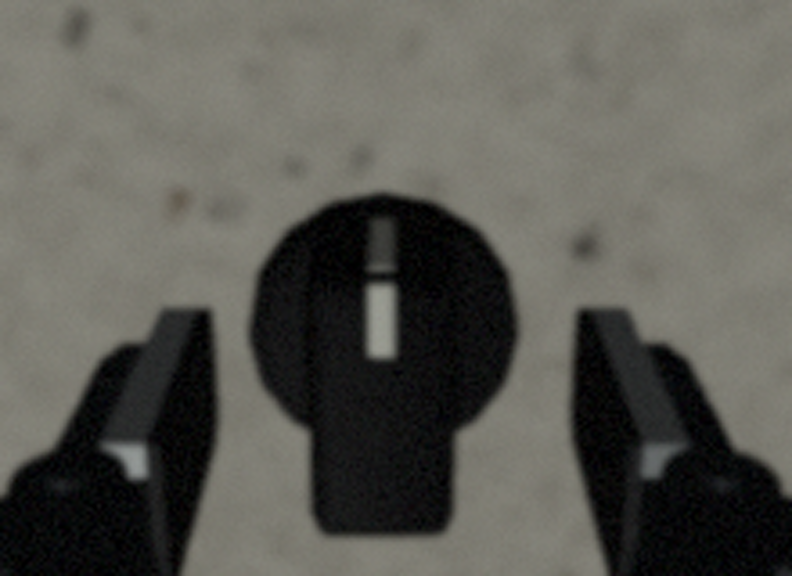

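```bash
python3 - <<'E'
from h import *
c=np.load("pics/w26.npy",allow_pickle=True).item()
f=lambda cr:np.array(cr,float)/3.6+[170,170]-.4
a=onz(c,f([[381,280],[384,533]]),.03);print(a,a.mean(0),np.linalg.norm(a[0]-a[1]))
d=a[1]-a[0];print(np.degrees(np.arctan2(d[1],d[0])))
s=onz(c,f([[250,325],[518,325]]),.0085);print(s.mean(0))
go(a.mean(0),np.degrees(np.arctan2(d[1],d[0]))+180)
E
```

```text
[[ 0.54214821 -0.13316537  0.03      ]
 [ 0.55763871 -0.16797011  0.03      ]] [ 0.54989346 -0.15056774  0.03      ] 0.038096267620774796
-66.0076500229168
[ 0.54926762 -0.14907724  0.0085    ]
t 20.68 tcp [ 0.5516 -0.1502 -0.0186] yaw 113.52 zax [ 2.2e-03 -6.0e-04 -1.0e+00] w 0.0513 F [-0.6  0.6  0.3] q [ 0.49  0.64 -0.44  1.93  0.43  0.66  0.2 ]
tool delta mm [  0.3  -1.6 -48.6]
dr deg [ 0.1   0.08 -0.47]
```

{"fn": "drive_tool", "kwargs": {
  "commands": [
    {"linear": [0.0004, -0.0014, 0.001], "dr": [0.1, 0.1, -0.3], "jaw": 0.4},
    {"linear": [0, 0, 0], "dr": [0, 0, 0], "jaw": 0.4},
    {"linear": [0, 0, 0], "dr": [0, 0, 0], "jaw": 1},
    {"linear": [0, 0, 0], "dr": [0, 0, 0], "jaw": 1},
    {"linear": [0, 0, 0], "dr": [0, 0, 0], "jaw": 1},
    {"linear": [0, 0, 0], "dr": [0, 0, 0], "jaw": 1}
  ],
  "force": 60
}}

```text
clock: 21.42
tcp_pos: [0.5504, -0.1505, -0.0192]
orientation: [1.714, 2.632, 0.001]
contact_force: [0.5, 1.0, -0.3]
grip_width: 0.0182
```

```bash
python3 - <<'E'
from h import *
o=go()
c,im=snap("wrist","w27.png")
cv2.imwrite("pics/w27a.png",cv2.resize(im[170:330,170:390],None,fx=3.6,fy=3.6,interpolation=cv2.INTER_CUBIC))
E
```

```text
t 21.43 tcp [ 0.5504 -0.1505 -0.0192] yaw 113.84 zax [ 7.e-04  2.e-04 -1.e+00] w 0.0182 F [ 0.5  1.  -0.3] q [ 0.49  0.65 -0.44  1.93  0.43  0.66  0.2 ]
```

View pics/w27a.png

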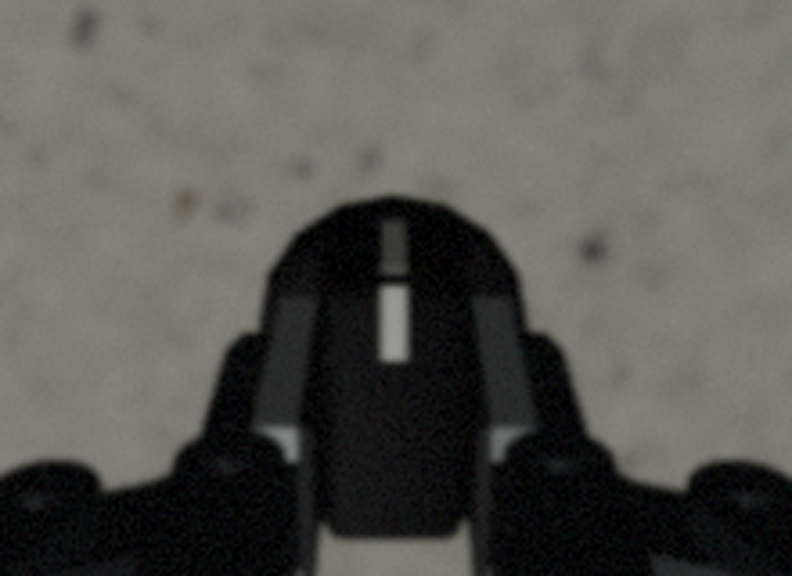

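{"fn": "drive_tool", "kwargs": {
  "commands": [
    {"linear": [0, 0, -0.03], "dr": [0, 0, 0], "jaw": 1},
    {"linear": [0, 0, -0.05], "dr": [0, 0, 0], "jaw": 1},
    {"linear": [0.01, -0.02, -0.04], "dr": [0, 0, 0], "jaw": 1},
    {"linear": [0.018, -0.041, 0], "dr": [0, 0, 0], "jaw": 1},
    {"linear": [0.018, -0.041, 0], "dr": [0, 0, 0], "jaw": 1},
    {"linear": [0.004, -0.01, 0], "dr": [0, 0, -10], "jaw": 1},
    {"linear": [0, 0, 0], "dr": [0, 0, -10.5], "jaw": 1},
    {"linear": [0, 0, 0], "dr": [0, 0, -10.5], "jaw": 1}
  ]
}}

```text
clock: 22.48
tcp_pos: [0.422, -0.1501, 0.1037]
orientation: [-0.926, -3.0, 0.004]
contact_force: [0.6, 0.2, -2.0]
grip_width: 0.0189
```

```bash
python3 - <<'E'
from h import *
from bench import monitor
c=np.load("pics/w27.npy",allow_pickle=True).item()
f=lambda cr:np.array(cr,float)/3.6+[170,170]-.4
a=onz(c,f([[394,281],[397,535],[394,361]]),.03);m=a[:2].mean(0)
T=Ro.from_euler('z',113.84,degrees=True).as_matrix()@np.diag([1,-1,-1.])
print("knob centre in tool",T.T@(m-[.5504,-.1505,-.0192]),[T.T@(p-[.5504,-.1505,-.0192]) for p in a])
go([.4215,.137,.1],177.4)
E
```

```text
knob centre in tool [ 0.00031848  0.00016404 -0.0492    ] [array([ 1.93709606e-02, -6.48235063e-05, -4.92000000e-02]), array([-0.01873401,  0.0003929 , -0.0492    ]), array([ 8.08362853e-03, -5.07485028e-05, -4.92000000e-02])]
t 22.48 tcp [ 0.422  -0.1501  0.1037] yaw 145.7 zax [-0.0024 -0.0016 -1.    ] w 0.0189 F [ 0.6  0.2 -2. ] q [ 0.8   0.32 -0.69  2.13  0.29  0.78  0.9 ]
tool delta mm [162.2 236.9   3.2]
dr deg [ -0.13  -0.1  -31.7 ]
```

{"fn": "drive_tool", "kwargs": {
  "commands": [
    {"linear": [0, 0, 0], "dr": [0, 0, -10.5], "jaw": 1},
    {"linear": [0, 0, 0], "dr": [0, 0, -10.5], "jaw": 1},
    {"linear": [0, 0, 0], "dr": [0, 0, -9.5], "jaw": 1},
    {"linear": [0.0025, 0.055, 0], "dr": [0, 0, 0], "jaw": 1},
    {"linear": [0.0025, 0.055, 0], "dr": [0, 0, 0], "jaw": 1},
    {"linear": [0.0025, 0.055, 0], "dr": [0, 0, 0], "jaw": 1},
    {"linear": [0.0025, 0.05, 0], "dr": [0, 0, 0], "jaw": 1}
  ]
}}

```text
clock: 23.35
tcp_pos: [0.4229, 0.0655, 0.1029]
orientation: [-0.097, -3.138, 0.005]
contact_force: [0.2, 0.0, -1.4]
grip_width: 0.0185
```

```bash
python3 - <<'E'
from h import *
o=go([.4215,.137,.1],177.4)
E
```

```text
t 23.35 tcp [0.4229 0.0655 0.1029] yaw 176.46 zax [-0.0023 -0.003  -1.    ] w 0.0185 F [ 0.2  0.  -1.4] q [ 0.47  0.33 -0.88  2.17  0.36  0.8   0.86]
tool delta mm [ 5.8 71.3  2.7]
dr deg [-0.18 -0.13 -0.94]
```

{"fn": "drive_tool", "kwargs": {
  "commands": [
    {"linear": [0.002, 0.035, 0], "dr": [-0.1, -0.1, -0.9], "jaw": 1},
    {"linear": [0, 0, 0], "dr": [0, 0, 0], "jaw": 1},
    {"linear": [0, 0, 0], "dr": [0, 0, 0], "jaw": 1},
    {"linear": [0, 0, 0], "dr": [0, 0, 0], "jaw": 1}
  ]
}}

```text
clock: 23.85
tcp_pos: [0.4222, 0.1041, 0.1028]
orientation: [-0.063, -3.141, 0.002]
contact_force: [-0.3, -0.2, -1.1]
grip_width: 0.0187
```

```bash
python3 - <<'E'
from h import *
o=go([.4215,.137,.1],177.4)
c,im=snap("wrist","w28.png")
E
```

```text
t 23.85 tcp [0.4222 0.1041 0.1028] yaw 177.71 zax [-4.e-04 -1.e-03 -1.e+00] w 0.0187 F [-0.3 -0.2 -1.1] q [ 0.39  0.35 -0.9   2.15  0.38  0.8   0.79]
tool delta mm [ 2.  32.8  2.8]
dr deg [-0.06 -0.02  0.31]
```

View pics/w28.png

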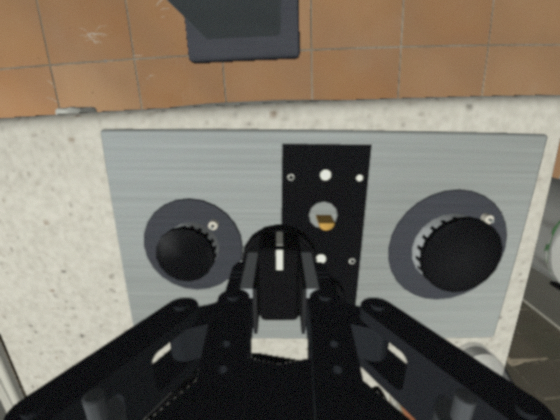

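```bash
python3 - <<'E'
import cv2
im=cv2.imread("pics/w28.png")
cv2.imwrite("pics/w28a.png",cv2.resize(im[135:275,270:385],None,fx=6,fy=4.2,interpolation=cv2.INTER_CUBIC))
cv2.imwrite("pics/w28b.png",cv2.resize(im[120:300,90:290],None,fx=4,fy=3.3,interpolation=cv2.INTER_CUBIC))
cv2.imwrite("pics/w28c.png",cv2.resize(im[120:300,370:560],None,fx=4,fy=3.3,interpolation=cv2.INTER_CUBIC))
E
```

```text
(no output)
```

View pics/w28a.png

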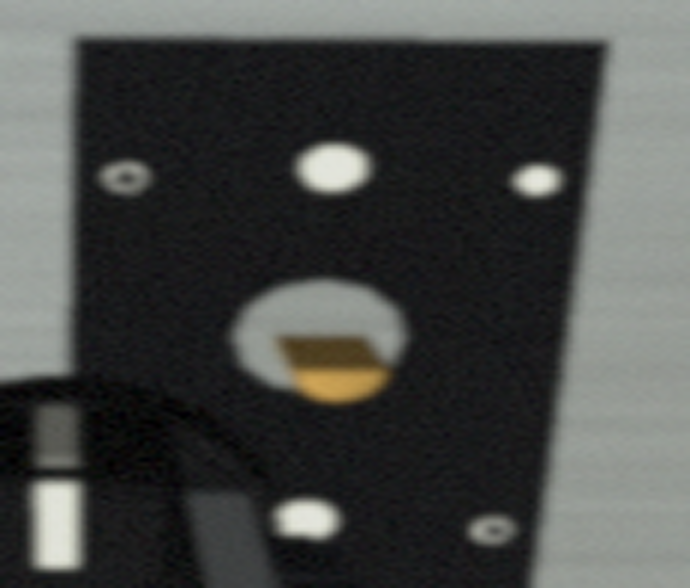

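View pics/w28b.png

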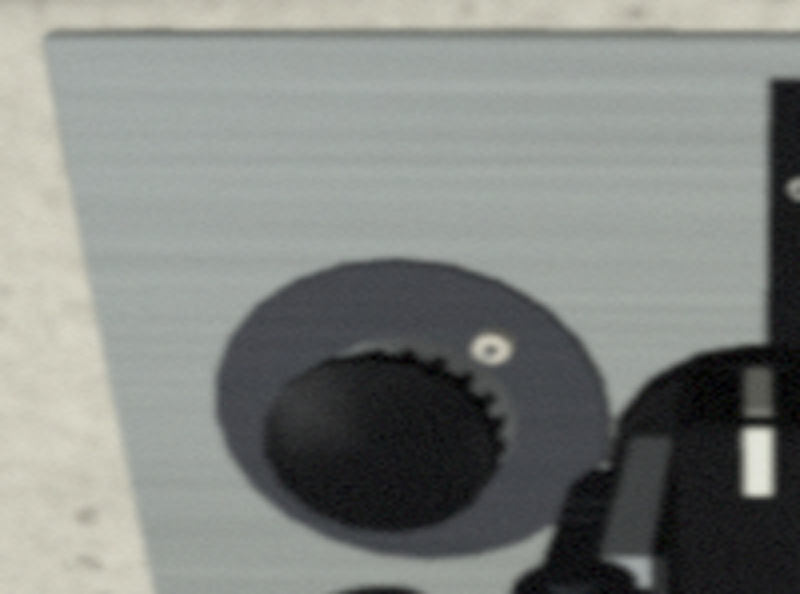

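View pics/w28c.png

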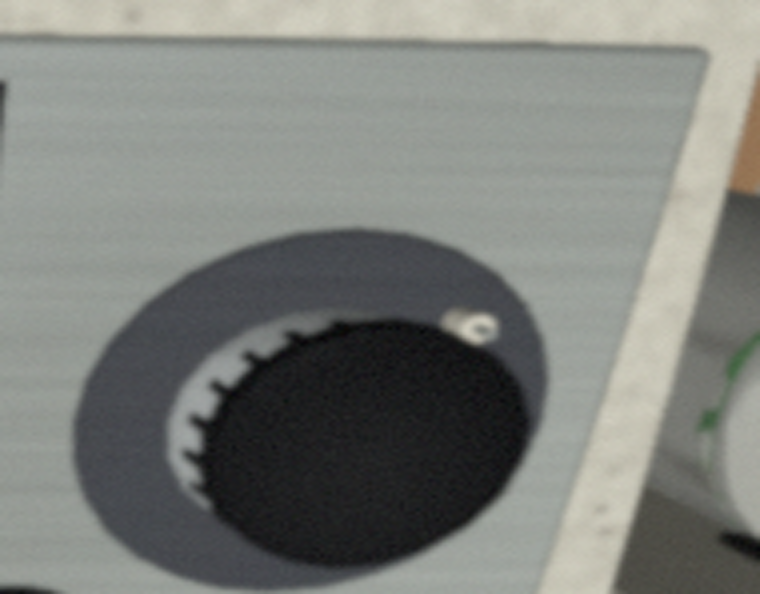

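```bash
python3 - <<'E'
from h import *
c=np.load("pics/w28.npy",allow_pickle=True).item()
A=lambda u:np.array(u,float)/[6,4.2]+[270,135]-.4
pts=np.array([[-.06,0,.05],[.01,0,.05],[-.0285,0,.07],[-.0285,-.0045,.07],[-.0285,.0045,.07],[-.093,-.168,.05],[-.093,.168,.05]])
px=np.r_[A([[334,168],[308,519],[342,368],[295,368],[390,368]]),[[101.3,130],[547,135.2]]]
for sel in (slice(0,7),slice(0,5)):
  p,e=hobfit(c,pts[sel],px[sel]);print(p,np.degrees(p[2]));print(e.round(1).tolist())
  print("stem",Ro.from_euler('z',p[2]).as_matrix()@[-.028,0,0]+[p[0],p[1],0])
# free tilt of the camera
def f(q):
    R=Ro.from_euler('z',q[2]).as_matrix(); X=pts@R.T+[q[0],q[1],0]
    c2=dict(c); D=Ro.from_rotvec([q[3],q[4],q[5]]).as_matrix(); c2["R"]=D@c["R"];c2["t"]=D@c["t"]
    return np.r_[(proj(c2,X)-px).ravel(),np.array(q[3:])/.003]
r=least_squares(f,[.45,.137,-.045,0,0,0]);print(r.x,r.fun[:14].reshape(-1,2).round(1).tolist())
q=r.x;print(Ro.from_euler('z',q[2]).as_matrix()@[-.028,0,0]+[q[0],q[1],0])
print("stem tip", onz(c,A([[342,368]]),.07),"base",onz(c,A([[320,337]]),.05),"dots",onz(c,A([[334,168],[308,519]]),.05))
E
```

```text
[ 0.45020461  0.13690775 -0.04683638] -2.6835269965621555
[[-0.1, 0.3], [-0.3, -0.2], [0.2, 0.6], [1.9, 0.6], [-1.6, 0.7], [-1.8, -0.6], [1.7, -0.5]]
stem [0.42223531 0.13821869 0.        ]
[ 0.44988708  0.13699618 -0.04294601] -2.4606251076427283
[[-0.3, -0.2], [-0.2, -0.5], [0.2, 0.2], [1.9, 0.2], [-1.6, 0.2]]
stem [0.4219129  0.13819829 0.        ]
[ 4.50311199e-01  1.37239421e-01 -4.70008257e-02  3.57843129e-04
 -1.26198406e-03 -4.03002805e-04] [[-0.0, 0.3], [-0.3, -0.2], [0.3, 0.6], [2.0, 0.6], [-1.6, 0.7], [-1.8, -0.6], [1.5, -0.5]]
[0.42234212 0.13855496 0.        ]
stem tip [[0.42125257 0.13807792 0.07      ]] base [[0.42234744 0.1381483  0.05      ]] dots [[0.39007482 0.13976353 0.05      ]
 [0.4603863  0.13672944 0.05      ]]
```

{"fn": "drive_tool", "kwargs": {
  "commands": [
    {"linear": [0.001, 0.028, 0.015], "dr": [0, 0, 0.2], "jaw": 1},
    {"linear": [0, 0.002, 0.015], "dr": [0, 0, 0], "jaw": 1},
    {"linear": [0, 0, 0.005], "dr": [0, 0, 0], "jaw": 1},
    {"linear": [0, 0, 0], "dr": [0, 0, 0], "jaw": 1},
    {"linear": [0, 0, 0], "dr": [0, 0, 0], "jaw": 1}
  ]
}}

```text
clock: 24.52
tcp_pos: [0.4234, 0.1289, 0.0665]
orientation: [-0.083, -3.14, 0.006]
contact_force: [0.1, -0.0, -0.5]
grip_width: 0.0187
```

```bash
python3 - <<'E'
from h import *
o=go([.4224,.1383,.056],177.4)
c,im=snap("wrist","w29.png")
E
```

```text
t 24.52 tcp [0.4234 0.1289 0.0665] yaw 176.96 zax [-8.0e-04 -4.1e-03 -1.0e+00] w 0.0187 F [ 0.1 -0.  -0.5] q [ 0.27  0.42 -0.84  2.17  0.47  0.74  0.64]
tool delta mm [ 1.5  9.4 10.5]
dr deg [-0.24 -0.03 -0.44]
```

View pics/w29.png

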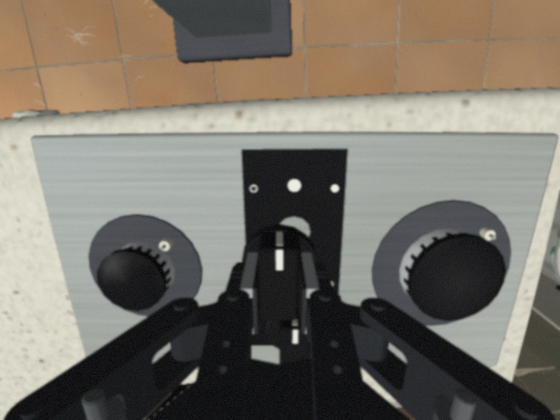

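{"fn": "drive_tool", "kwargs": {
  "commands": [
    {"linear": [0.001, 0.007, 0.003], "dr": [-0.2, 0, -0.4], "jaw": 1},
    {"linear": [0, 0.001, 0.003], "dr": [0, 0, 0], "jaw": 1},
    {"linear": [0, 0, 0], "dr": [0, 0, 0], "jaw": 1},
    {"linear": [0, 0, 0], "dr": [0, 0, 0], "jaw": 1},
    {"linear": [0, 0, 0], "dr": [0, 0, 0], "jaw": 1}
  ]
}}

```text
clock: 25.2
tcp_pos: [0.4233, 0.1374, 0.0607]
orientation: [0.072, 3.14, -0.0]
contact_force: [1.1, -0.3, -0.2]
grip_width: 0.0186
```

```bash
python3 - <<'E'
from h import *
o=go([.4224,.1383,.056],177.4)
c,im=snap("wrist","w30.png")
cv2.imwrite("pics/w30a.png",cv2.resize(im[140:300,200:360],None,fx=4,fy=3.6,interpolation=cv2.INTER_CUBIC))
E
```

```text
t 25.2 tcp [0.4233 0.1374 0.0607] yaw 177.38 zax [ 8.e-04 -3.e-04 -1.e+00] w 0.0186 F [ 1.1 -0.3 -0.2] q [ 0.25  0.43 -0.83  2.17  0.49  0.73  0.62]
tool delta mm [1.  0.8 4.7]
dr deg [-0.01  0.05 -0.02]
```

View pics/w30a.png

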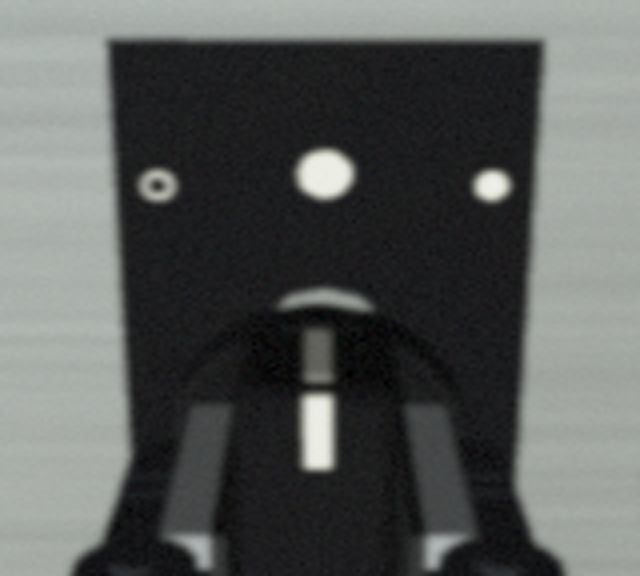

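```bash
python3 - <<'E'
from h import *
c=np.load("pics/w30.npy",allow_pickle=True).item()
d=onz(c,np.array([[281.25,188.33]])-.4,.05)[0]; print(d, "stem", d+[.03197,-.00145,0])
T=Ro.from_euler('z',177.38,degrees=True).as_matrix()@np.diag([1,-1,-1.])
tcp=np.array([.4233,.1374,.0607])
# pointer top outer end at knob (x tool +.02, z origin+.03)
f=lambda u:np.array(u,float)/[4,3.6]+[200,140]-.4
print([ (T.T@(p-tcp)).round(4) for p in onz(c,f([[319,390],[318,470]]),tcp[2]+.0492)])
E
```

```text
[0.3902189  0.13934575 0.05      ] stem [0.4221889  0.13789575 0.05      ]
[array([ 0.0199, -0.0005, -0.0492]), array([ 0.0086, -0.0006, -0.0492])]
```

{"fn": "drive_tool", "kwargs": {
  "commands": [
    {"linear": [0.0008, 0.0009, 0.003], "dr": [0, 0, 0], "jaw": 1},
    {"linear": [0, 0, 0.003], "dr": [0, 0, 0], "jaw": 1},
    {"linear": [0, 0, 0], "dr": [0, 0, 0], "jaw": 1},
    {"linear": [0, 0, 0], "dr": [0, 0, 0], "jaw": 1}
  ]
}}

```text
clock: 25.75
tcp_pos: [0.4225, 0.1383, 0.0542]
orientation: [0.072, 3.14, -0.0]
contact_force: [-1.3, 0.8, -1.2]
grip_width: 0.0185
```

```bash
python3 - <<'E'
from h import *
o=go([.4225,.1384,.048],177.4)
E
```

```text
t 25.75 tcp [0.4225 0.1383 0.0542] yaw 177.37 zax [ 7.e-04 -3.e-04 -1.e+00] w 0.0185 F [-1.3  0.8 -1.2] q [ 0.24  0.44 -0.82  2.17  0.5   0.72  0.6 ]
tool delta mm [0.  0.1 6.2]
dr deg [-0.02  0.04 -0.03]
```

Down 6 mm: either the bore takes the tip, or the force rises.

{"fn": "drive_tool", "kwargs": {
  "commands": [
    {"linear": [0, 0, 0.003], "dr": [0, 0, 0], "jaw": 1},
    {"linear": [0, 0, 0.002], "dr": [0, 0, 0], "jaw": 1},
    {"linear": [0, 0, 0.001], "dr": [0, 0, 0], "jaw": 1},
    {"linear": [0, 0, 0], "dr": [0, 0, 0], "jaw": 1}
  ]
}}

```text
clock: 26.25
tcp_pos: [0.4225, 0.1383, 0.0478]
orientation: [0.073, 3.14, -0.0]
contact_force: [0.3, 0.3, -0.2]
grip_width: 0.0187
```

```bash
python3 - <<'E'
from h import *
o=go([.4225,.1384,.0368],177.4)
print(o["moment"].round(2))
E
```

```text
t 26.25 tcp [0.4225 0.1383 0.0478] yaw 177.35 zax [ 7.e-04 -3.e-04 -1.e+00] w 0.0187 F [ 0.3  0.3 -0.2] q [ 0.23  0.46 -0.81  2.18  0.52  0.71  0.59]
tool delta mm [ 0.1  0.1 11. ]
dr deg [-0.02  0.04 -0.05]
[-0.03 -0.05 -0.02]
```

{"fn": "drive_tool", "kwargs": {
  "commands": [
    {"linear": [0, 0, 0.003], "dr": [0, 0, 0], "jaw": 1},
    {"linear": [0, 0, 0.003], "dr": [0, 0, 0], "jaw": 1},
    {"linear": [0, 0, 0.001], "dr": [0, 0, 0], "jaw": 1},
    {"linear": [0, 0, 0], "dr": [0, 0, 0], "jaw": 1}
  ]
}}

```text
clock: 26.75
tcp_pos: [0.4225, 0.1383, 0.0403]
orientation: [0.072, 3.14, -0.0]
contact_force: [-0.4, -0.5, -1.1]
grip_width: 0.0187
```

```bash
python3 - <<'E'
from h import *
o=go([.4225,.1384,.0368],177.4)
print(o["moment"].round(2))
c,im=snap("wrist","w31.png")
cv2.imwrite("pics/w31a.png",cv2.resize(im[140:300,200:360],None,fx=4,fy=3.6,interpolation=cv2.INTER_CUBIC))
E
```

```text
t 26.75 tcp [0.4225 0.1383 0.0403] yaw 177.36 zax [ 6.e-04 -3.e-04 -1.e+00] w 0.0187 F [-0.4 -0.5 -1.1] q [ 0.22  0.47 -0.8   2.18  0.53  0.69  0.57]
tool delta mm [0.  0.1 3.5]
dr deg [-0.02  0.04 -0.04]
[ 0.04 -0.05  0.04]
```

View pics/w31a.png

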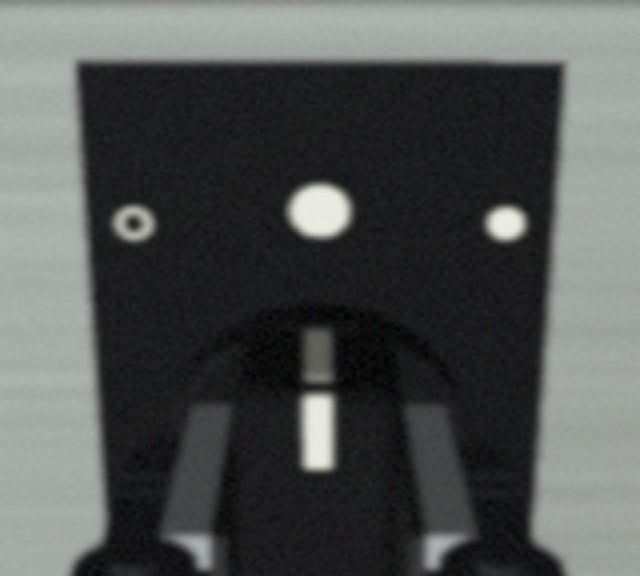

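{"fn": "drive_tool", "kwargs": {
  "commands": [
    {"linear": [0, 0, 0.003], "dr": [0, 0, 0], "jaw": 1},
    {"linear": [0, 0, 0.002], "dr": [0, 0, 0], "jaw": 1},
    {"linear": [0, 0, 0], "dr": [0, 0, 0], "jaw": 1}
  ],
  "force": 80
}}

```text
clock: 27.18
tcp_pos: [0.4227, 0.1384, 0.0353]
orientation: [0.072, 3.14, -0.001]
contact_force: [-1.1, 0.2, 2.9]
grip_width: 0.0182
```

```bash
python3 - <<'E'
from h import *
o=go([.4225,.1384,.0318],177.4)
E
```

```text
t 27.18 tcp [0.4227 0.1384 0.0353] yaw 177.36 zax [ 1.1e-03 -6.0e-04 -1.0e+00] w 0.0182 F [-1.1  0.2  2.9] q [ 0.21  0.48 -0.79  2.18  0.54  0.68  0.56]
tool delta mm [0.2 0.  3.5]
dr deg [-0.03  0.06 -0.04]
```

{"fn": "drive_tool", "kwargs": {
  "commands": [
    {"linear": [0, 0, 0.002], "dr": [0, 0, 0], "jaw": 1},
    {"linear": [0, 0, 0.002], "dr": [0, 0, 0], "jaw": 1},
    {"linear": [0, 0, 0.001], "dr": [0, 0, 0], "jaw": 1}
  ]
}}

```text
clock: 27.55
tcp_pos: [0.4229, 0.1384, 0.0313]
orientation: [0.072, 3.139, -0.003]
contact_force: [-7.5, -3.4, 25.7]
grip_width: 0.0184
```

{"fn": "drive_tool", "kwargs": {
  "commands": [
    {"linear": [0, 0, 0.001], "dr": [0, 0, 0], "jaw": 1}
  ]
}}

```text
clock: 27.68
tcp_pos: [0.4229, 0.1384, 0.0313]
orientation: [0.072, 3.138, -0.006]
contact_force: [-6.6, -3.2, 24.8]
grip_width: 0.018
```

{"fn": "drive_tool", "kwargs": {
  "commands": [
    {"linear": [0, 0, 0.0015], "dr": [0, 0, 0], "jaw": 1}
  ]
}}

```text
clock: 27.8
tcp_pos: [0.423, 0.1383, 0.0311]
orientation: [0.072, 3.138, -0.009]
contact_force: [-9.5, -4.4, 33.3]
grip_width: 0.0184
```

{"fn": "drive_tool", "kwargs": {
  "commands": [
    {"linear": [0, 0, 0.0007], "dr": [0, 0.2, 0], "jaw": 1},
    {"linear": [0, 0, 0.0007], "dr": [0, 0, 0], "jaw": 1}
  ]
}}

```text
clock: 28.05
tcp_pos: [0.4228, 0.1382, 0.0315]
orientation: [0.072, 3.14, -0.013]
contact_force: [-5.7, -2.8, 14.9]
grip_width: 0.018
```

```bash
python3 - <<'E'
from h import *
o=go([.4225,.1384,.0318],177.4)
c,im=snap("wrist","w32.png")
cv2.imwrite("pics/w32a.png",cv2.resize(im[140:300,200:360],None,fx=4,fy=3.6,interpolation=cv2.INTER_CUBIC))
snap("top","t2.png"); go()
E
```

```text
t 28.05 tcp [0.4228 0.1382 0.0315] yaw 177.38 zax [ 2.0e-04 -8.5e-03 -1.0e+00] w 0.018 F [-5.7 -2.8 14.9] q [ 0.19  0.48 -0.78  2.18  0.56  0.68  0.54]
tool delta mm [ 0.3  0.2 -0.3]
dr deg [-0.48  0.03 -0.02]
t 28.15 tcp [0.4228 0.1382 0.0314] yaw 177.39 zax [ 2.0e-04 -8.4e-03 -1.0e+00] w 0.0185 F [-5.4 -2.  17.7] q [ 0.19  0.48 -0.78  2.18  0.56  0.68  0.54]
```

View pics/w32a.png

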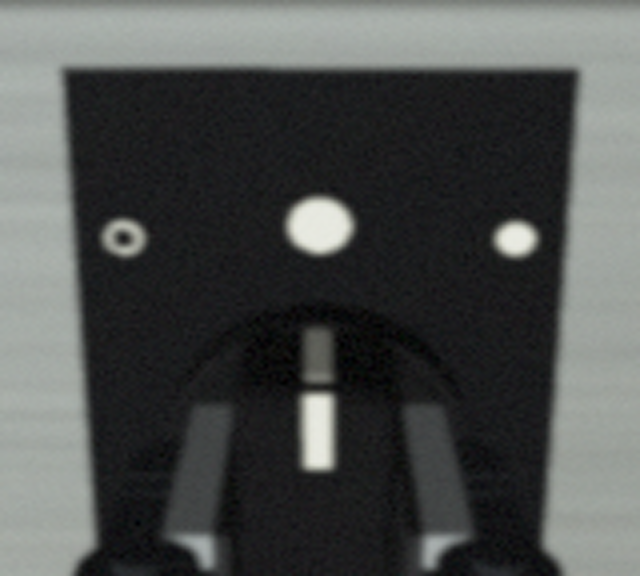

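View pics/w32.png

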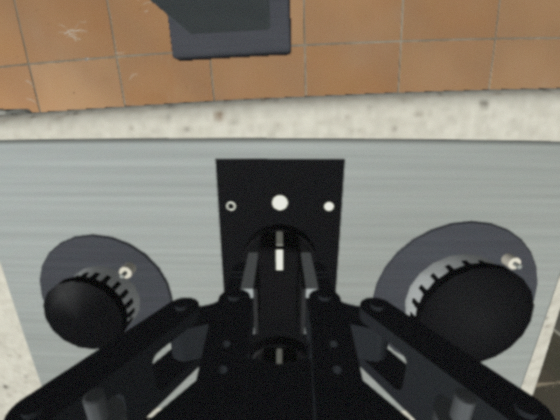

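View pics/t2.png

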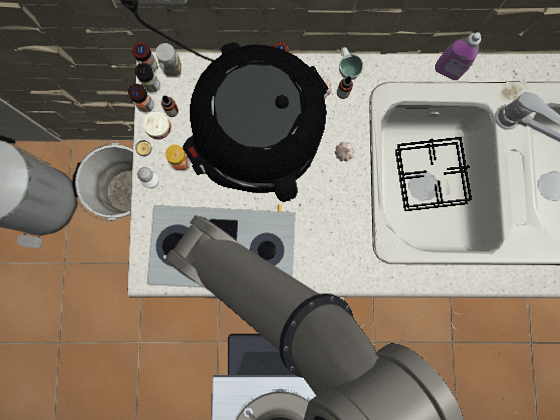

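```bash
python3 - <<'E'
from h import *
go()
from bench import job
print(job.hand_in()); go()
E
```

```text
t 28.15 tcp [0.4228 0.1382 0.0314] yaw 177.39 zax [ 2.0e-04 -8.4e-03 -1.0e+00] w 0.0185 F [-5.4 -2.  17.7] q [ 0.19  0.48 -0.78  2.18  0.56  0.68  0.54]
the job is handed in; nothing more can be done
None
the job is handed in; nothing more can be done
```

I handed the job in at 28.2 s, and it gave no verdict. Both caps are in their burners and released. The knob is on the brass stem, pointer facing the off dot, and the gripper is still holding it pressed down.

**Last checks:**
- **Caps:** the wrist pictures show both caps flat and centred in their crowns.
- **Knob fit:** it slid onto the stem with no resistance. The pointer lines up with the off dot in the picture and did not shift in the grip.
- **Press:** the spring was felt at about the expected height. The knob then stopped at tool z 0.0311–0.0315, against about 0.032 expected for fully pressed. The arm holds it there with about 18 N upward reaction, more than the 6.5 N spring.
- **Bystanders:** in the last overhead picture the salt mill, spice jar and garlic look where they were at the start. I did not measure them.

**What disagreed:**
- **Fingertips:** they sit about 30 mm short of the reported TCP when shut, so the first try at the small cap closed above it without touching. I used the measured offset after that.
- **Grip width:** it read about 2–3 mm less than the known sizes of the parts.
- **Tilt and side force:** under the press the tool leans about 0.5° and carries about 6 N sideways. I left both as they were.

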